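# Dock a cell board in the potentiostat's docking frame and pin it

### The job

Slide the loose cell board, lug first, into the slot of the docking frame until it is fully home against the stop, pushing firmly past the contact shoes but without ramming it. Then take the headed steel pin from its grey block and push it down through the fork and the board's lug until its head sits flat on the fork, and let go. Leave everything else on the bench where it is.

Things in the scene. Friction and masses are not known exactly. Their poses are not given: they have to be found in the camera images.
- board: Loose cell board, 280-490 g: slick cream slab 130 (x) x 100 (y) x 10 mm lying flat, with eight copper pads and a black bridge handle; a steel lug 34 mm wide, 10 mm thick sticks out 36 mm from the middle of its +x edge and goes in first. Origin: centre of the slab's underside; +x towards the lug, z up. Slab's leading edge 65 mm ahead of the origin, lug's tip 101 mm.
- board_handle (a point): Middle of the handle's grip bar, 46 mm above the board's underside. The bar runs along the board's y: 12 mm thick (x), 60 mm long (y), 20 mm high (36 to 56 mm above the underside), open beneath between two posts. Grip it from above with the fingers closing along the board's x.
- lug_hole (a point): Centre of the 15 mm hole through the lug, at its top face, 85 mm ahead of the board's origin and 10 mm above its underside.
- dock: Fixed docking frame, cream base, aluminium rails. Origin at bench level; +x is the way the board slides in, z up. Its flat floor, 24 mm above the bench and 150 mm wide, runs from x = -140 to the fork at +60 mm. Up to x = -64 it is a bare apron to set the board on; flared guides (x = -64 to -20) narrow from about 123 mm to the slot. Board fully home: its origin at x = -5 mm.
- slot_mouth (a point): Middle of the slot's mouth on the floor: dock x = -20 mm, 24 mm above the bench. From here to x = +75 the slot lies between side rails 102.5 mm apart, whose lips overhang the outer 10 mm of each board edge, 12.5 mm above the floor (lip tops 44 mm above the bench), so the board must slide in from the apron. The middle 80 mm is open above.
- guard_bar (a point): Middle of the top of the grey guard bar that bridges the slot on two side posts: 36 mm wide (dock x = -30 to +6 mm), from 86 to 94 mm above the bench. The board's handle (top 80 mm above the bench) and lug pass under it, a gripper holding the handle does not: start the board in by its handle, then push it home with shut fingertips on its 10 mm high rear edge, 65 mm behind its origin.
- stop (a point): Middle of the stop: dock x = +60 mm, 24 mm above the bench. Two solid steel cheeks meet the slab's leading edge here. In front of them two black sliding contact shoes project 4 to 8 mm: together they give way to a push of about 4 N (the board's own friction comes on top, 8 to 20 N in all) and stay where pushed, nothing springs back.
- fork_hole (a point): Centre of the 15 mm hole in the fork's upper plate, at its top face: dock x = +80 mm, 46.5 mm above the bench. The fork is two horizontal steel plates 40 mm long (x), the upper 52 mm wide and 10 mm thick, 13.5 mm apart, holed on one vertical axis; the lug slides between them and its hole lines up when the board is fully home.
- pin: Loose headed steel pin, upright, 74 mm tall, 90 g: shank 12 mm in diameter, 42 mm long with a 5 mm taper at its tip; round head 26 mm in diameter, 6 mm thick; above it a round grip 18 mm in diameter, 26 mm tall. Origin: the tip's centre; z up the pin. Starts in the grey block, its head resting on the block.
- pin_seat (a point): Point on the pin's axis at the underside of the head, 42 mm above the tip.
- pin_grip (a point): Point on the pin's axis in its round grip, 67 mm above the tip (7 mm below its top): a place to grip it from above, with the fingertips clear of the head.
- pin_block: Fixed grey plastic block 50 x 50 x 46.5 mm with a 15 mm through hole in the middle, where the pin is parked. Origin: centre of its underside.
- tub: Bystander, to be left alone: small white screw-top plastic jar, 52 mm across, 65 mm tall. Origin: its underside on the bench.
- tape_measure: Bystander, to be left alone: yellow tape measure lying flat, about 80 mm, 30 mm high. Origin: its underside on the bench.
- mouse: Bystander, to be left alone: black computer mouse, 100 x 58 mm. Origin: its underside on the bench.
- meter: Bystander, to be left alone: cream hand-held meter lying on its back, 160 x 85 x 52 mm. Origin: its underside on the bench.
- beaker: Bystander, to be left alone: open glass beaker, 66 mm across, 85 mm tall. Origin: its underside on the bench.
- screwdriver: Bystander, to be left alone: screwdriver lying on the bench. Origin: its underside on the bench.
There are look-alikes about, which are no part of the job. What is shaped like the board but blue or purple is not meant.

How it is judged (in metres and radians):
On the way, in this order (a step that is already met when the one before it is completed fails the run):
1. the board is fully home in the slot, the pin not yet in the fork (horizontal distance between lug_hole and fork_hole below 0.003 m and z of lug_hole in the frame of fork_hole between -0.016 and -0.007 m and angle between the x axis of board and the x axis of dock, either way round below 0.05 rad and angle between board's own z axis and vertical below 0.04 rad and distance between pin_seat and fork_hole above 0.02 m), for 0.2 s.
2. the pin is through fork and lug, its head seated (horizontal distance between lug_hole and fork_hole below 0.003 m and z of lug_hole in the frame of fork_hole between -0.016 and -0.007 m and angle between the x axis of board and the x axis of dock, either way round below 0.05 rad and angle between board's own z axis and vertical below 0.04 rad and horizontal distance between pin_seat and fork_hole below 0.004 m and z of pin_seat in the frame of fork_hole between -0.0025 and 0.0025 m and angle between pin's own z axis and vertical below 0.08 rad), for 0.2 s.
At the end, for the whole second after the job is handed in: The board lies flat in the slot, its lug hole within 3 mm of the fork's axis and within 3 degrees of the frame's direction; the pin is upright through fork and lug, within 4 mm of the axis, its head within 2.5 mm of the fork's top; both at rest and released (all of step 2 and linear speed of each of board, pin below 0.02 m/s); the robot touches nothing.
It fails at once if the board is rammed: more than 60 N between board and docking frame (contact force between board and dock above 60 N).
It fails at once if a bystander is moved more than 30 mm (distance of any of tub, tape_measure, mouse, meter, beaker, screwdriver from where it was at the start of the episode above 0.03 m).
It also fails if it takes over 72 s, if anything falls off the work surface, if the arm or the gripper's body presses on something with over 40 N, if the wrist force passes 120 N, or if a joint passes its speed limit or range.

### The arm

A 6-joint arm with a two-finger parallel gripper is mounted at the origin on the work surface. World frame = base frame: x ahead of the robot, y to its left, z up, the work surface at z = 0. Lengths are in mm, angles in rad, forces in N, time in s.
With the tool pointing down it reaches from about 200 to 875 mm from the base axis. Payload 3.4 kg.
Tool frame: the origin (TCP) lies at the centre of the arm's flange, where the gripper is bolted on; the fingertips stand 199 mm ahead of it and the grasp point (between the pads) lies 180 mm ahead of it; z points along the fingers, y is the line along which they close (so a half turn about z gives the same grasp; the last joint's range is limited). The gripper opens to 94 mm and grips with 3 to 60 N. Pads are 16 mm wide; open, the fingers measure 119 mm over their backs; the gripper's body (75 mm by 177 mm) begins 78 mm behind the grasp point.
Start: joints at [1.079, 0.276, 1.505, -0, 1.361, -0.121], TCP at [208.369, 535.935, 404.693] pointing down, gripper open.
Joint ranges: [-2.89, 2.89], [-0.75, 2.08], [0.22, 2.7], [-1.18, 4.32], [0.11, 2.71], [-2.7, 2.7]. Speed limits (rad/s): [2.57, 2.57, 3.14, 3.14, 3.14, 3.14].

### API

Orientations are given as a rotation vector (axis times angle).
In Python, from workcell import arm, cams gives the robot as it stands.
- The arm moves only by the tool carry_out, never from a script. Its argument "moves" is a list of rows, each an object of numbers: "ax", "ay", "az": the turn, a rotation vector about the tool's x, y, z in rad; "tx", "ty", "tz": the shift along the tool's x, y, z in cm; "claw": the opening, from -1 (shut) to 1 (fully open). A call has 1 to 20 rows; each row is the pose to reach, as a shift and turn from the pose commanded when the call began, along the tool's axes at that moment; what a row does not reach only later rows make up. A row lasts 1/10 s, in which the tool goes at most 50 mm and 8.59 degrees, less where a joint would pass 70% of its speed; a pose out of reach is approached as far as the arm can. A call with a gripper value outside its range is refused whole. The fingers move at their own pace and stop on an object; the grip force is fixed at half the most. Time passes only in rows, so rows that repeat a pose let the fingers close. It gives the time, the measured TCP pose, the force, the opening and the grip force at its end, in the units of the state.
- arm.get_obs(): the state, without advancing time (a new reading comes with each control period).
- cams.capture(name): name is "scene" or "top" or "wrist"; returns a dict with "pixels" (400x640x3 uint8, blue, green, red), "K" (3x3 intrinsics, pixels), "rvec" (rotation vector, rad) and "tvec" (3), from world to camera coordinates, as OpenCV has them; the wrist camera has in their place "mount" (4x4, takes a point from camera to tool coordinates, whose origin is the TCP and whose axes are the flange's). Camera axes: x right, y down, z forward; pixel columns grow to the right and rows downward; lengths in mm; the calibration is good to about 2 mm. A picture is of the moment at which its call begins: read the wrist's pose just before it. There is no depth.
- arm.hand_in(): hands the job in; it is judged then, once.
The state is a dict: "time_s": time; "joints": joint angles; "joint_vel": joint speeds; "effort": joint torques, N m; "position": TCP position; "tcp_rot": TCP orientation; "wrist_force": force on the tool from outside, world axes, zero at the start; "ft_torque": the same for the moment, N m; "opening": finger opening in mm; "grip_force": force on a finger pad.
Only numpy, scipy, OpenCV 4.12 (cv2) and the standard library are available. Lean on these libraries where they do the work, as an engineer would, in place of code of your own. Each camera call takes 0.05 s, during which the arm holds its last target. There are 200 camera calls.

## Working session

There is one attempt and no reset: what is moved stays moved. The work goes in short steps, Python scripts to look and compute and a tool call to move; the robot and the scene stay as the last step left them, time stands still between calls to the robot, and variables do not carry over. Pictures are saved under pics/ and viewed, at most 10 in all, crops included, and the job is handed in when it is done.

Besides the shell and the picture viewer there is one more tool, called after ">>>" by a JSON object that holds its "name" and its "arguments". carry_out: Moves the arm, as the interface text tells. Its arguments: {"type":"object","properties":{"moves":{"type":"array","items":{"type":"object","properties":{"ax":{"type":"number"},"ay":{"type":"number"},"az":{"type":"number"},"tx":{"type":"number"},"ty":{"type":"number"},"tz":{"type":"number"},"claw":{"type":"number"}}}}},"required":["moves"]}

```bash
mkdir -p pics; ls; cat > h.py <<'E'
import numpy as np, cv2, json
from workcell import arm, cams
from scipy.spatial.transform import Rotation as R
def shot(n,f=None):
    o=arm.get_obs(); c=cams.capture(n)
    if f: cv2.imwrite('pics/'+f,c['pixels'])
    if 'mount' in c:
        T=np.eye(4);T[:3,:3]=R.from_rotvec(o['tcp_rot']).as_matrix();T[:3,3]=o['position'];T=T@np.array(c['mount'])
    else:
        T=np.eye(4);T[:3,:3]=cv2.Rodrigues(np.array(c['rvec'],float))[0];T[:3,3]=np.ravel(c['tvec']);T=np.linalg.inv(T)
    return c['pixels'],np.array(c['K']),T
def ray(K,T,uv,z):
    d=T[:3,:3]@np.linalg.inv(K)@np.array([uv[0],uv[1],1.]);o=T[:3,3]
    return o+d*(z-o[2])/d[2]
def proj(K,T,P):
    q=np.linalg.inv(T)@np.append(P,1); p=K@q[:3]; return p[:2]/p[2]
E
python3 - <<'E'
from h import *
print(arm.get_obs())
for n in('scene','top','wrist'):
    p,K,T=shot(n,n+'0.png');print(n,K.tolist(),T.round(3).tolist())
E
```

```text
pics
{'time_s': 0.0, 'joints': array([ 1.07898124e+00,  2.76591759e-01,  1.50610514e+00,  2.51436773e-05,
        1.36066712e+00, -1.20978112e-01]), 'joint_vel': array([-0.00062294, -0.00064529,  0.0005132 , -0.00079603, -0.00066152,
       -0.00055422]), 'effort': array([ 5.01851337e-04, -4.04584551e+01, -2.37238955e+01,  7.02843675e-02,
        3.40884703e-02, -1.33611943e-04]), 'position': array([208.2724355 , 535.74297756, 403.81741438]), 'tcp_rot': array([-5.79082419e-01, -3.08719241e+00,  2.64074594e-03]), 'wrist_force': array([ 0.36565064, -0.27526725,  0.82637265]), 'ft_torque': array([-0.07818719,  0.02695426,  0.02483905]), 'grip_force': 0.0, 'opening': 93.69339458318272}
scene [[496.5434028994254, 0.0, 321.76837738935563], [0.0, 496.5434028994254, 199.46342631585972], [0.0, 0.0, 1.0]] [[0.149, 0.691, -0.707, 1451.684], [0.989, -0.091, 0.119, -171.644], [0.018, -0.717, -0.697, 1017.638], [0.0, 0.0, 0.0, 1.0]]
top [[446.4390553011113, 0.0, 319.2641052865736], [0.0, 446.4390553011113, 204.73444173300143], [0.0, 0.0, 1.0]] [[0.013, -0.983, 0.182, 277.697], [-1.0, -0.012, 0.006, -33.883], [-0.004, -0.182, -0.983, 1439.477], [0.0, 0.0, 0.0, 1.0]]
wrist [[352.35538906202487, 0.0, 312.47773268946946], [0.0, 352.35538906202487, 197.60805866576968], [0.0, 0.0, 1.0]] [[0.361, 0.902, 0.235, 140.042], [0.933, -0.348, -0.094, 562.087], [-0.003, 0.254, -0.967, 384.687], [0.0, 0.0, 0.0, 1.0]]
```

View pics/top0.png

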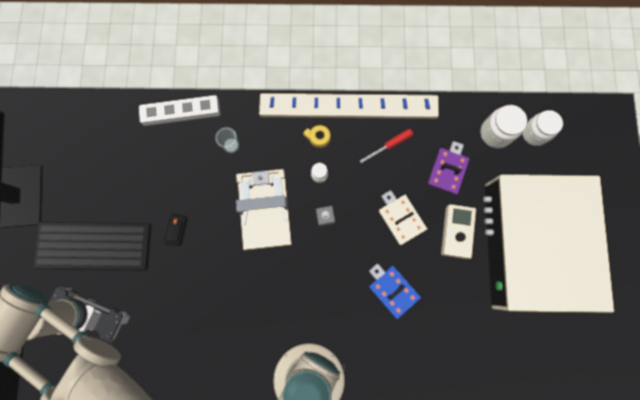

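View pics/scene0.png

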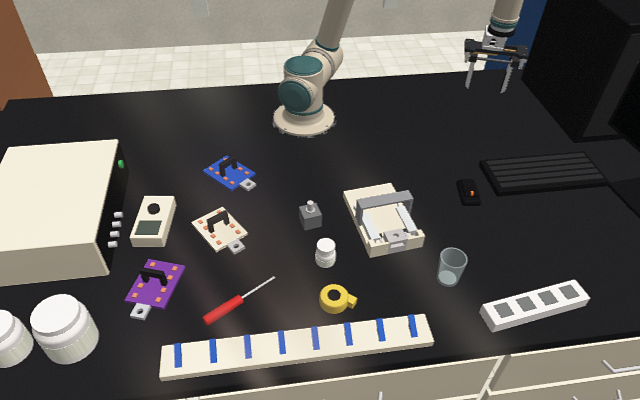

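Three board shapes appear in the top view: cream (403,219), blue (395,291) and purple (449,167). The cream one, with copper pads, a black handle and its lug at (389,197), fits the description. The dock is at (264,209) with its fork at (261,177), and the pin block is at (325,215). In the scene view the board is at (220,229), the block at (311,215) and the dock at (385,218).

```bash
python3 - <<'E'
from h import *
p,K,T=shot('top')
for n,uv,z in [('board',(403,219),10),('lug',(389,197),10),('forkish',(261,177),46),('apron_c',(268,240),24),('guard',(261,203),94),('pin',(325,211),70),('blk',(325,216),46)]:
    print(n,ray(K,T,uv,z).round(1))
c=cv2.resize(p[150:330,220:490],None,fx=2.9,fy=2.9,interpolation=cv2.INTER_CUBIC);cv2.imwrite('pics/crop.png',c)
m=cams.capture('wrist');print(np.round(m['mount'],3).tolist(),R.from_rotvec(arm.get_obs()['tcp_rot']).as_matrix().round(3).tolist())
E
```

```text
board [ 498.3 -296.7   10. ]
lug [ 570.3 -252.6   10. ]
forkish [623.5 162.9  46. ]
apron_c [423.3 136.2  24. ]
guard [529.5 153.1  94. ]
pin [511.2 -43.7  70. ]
blk [499.2 -44.1  46. ]
[[0.002, -0.967, -0.254, 73.133], [1.0, 0.002, -0.001, -0.155], [0.002, -0.254, 0.967, 19.231], [0.0, 0.0, 0.0, 1.0]] [[-0.932, 0.362, -0.0], [0.362, 0.932, -0.001], [0.0, -0.001, -1.0]]
```

View pics/crop.png

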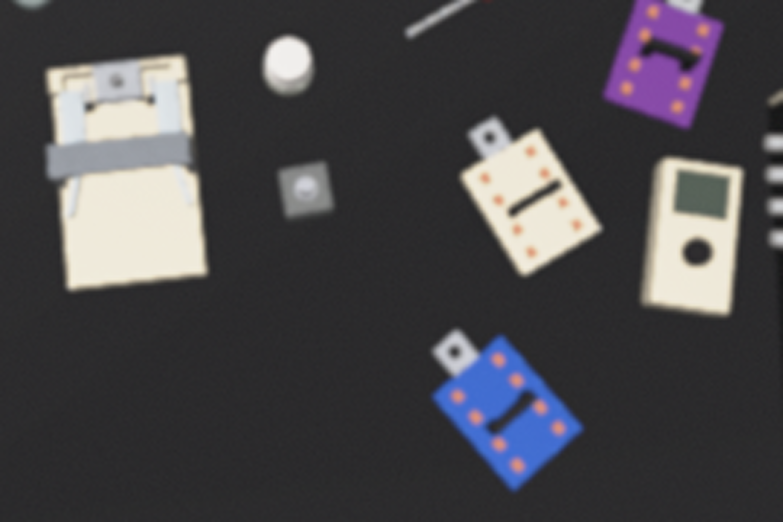

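The crop confirms the cream board: slab at (531,200), hole in the lug at (489,137), eight pads and a handle. Blue (508,412) and purple (668,55) are the look-alikes. Next I move the wrist camera over the dock and pin.

>>> {"name": "carry_out", "arguments": {"moves": [{"tx":-45.2,"ty":-33.5,"tz":-1,"az":1.1},{"tx":-45.2,"ty":-33.5,"tz":-1,"az":1.1},{"tx":-45.2,"ty":-33.5,"tz":-1,"az":1.1},{"tx":-45.2,"ty":-33.5,"tz":-1,"az":1.1},{"tx":-45.2,"ty":-33.5,"tz":-1,"az":1.1},{"tx":-45.2,"ty":-33.5,"tz":-1,"az":1.1},{"tx":-45.2,"ty":-33.5,"tz":-1,"az":1.1},{"tx":-45.2,"ty":-33.5,"tz":-1,"az":1.1},{"tx":-45.2,"ty":-33.5,"tz":-1,"az":1.1},{"tx":-45.2,"ty":-33.5,"tz":-1,"az":1.1},{"tx":-45.2,"ty":-33.5,"tz":-1,"az":1.1},{"tx":-45.2,"ty":-33.5,"tz":-1,"az":1.1},{"tx":-45.2,"ty":-33.5,"tz":-1,"az":1.1},{"tx":-45.2,"ty":-33.5,"tz":-1,"az":1.1},{"tx":-45.2,"ty":-33.5,"tz":-1,"az":1.1}]}}

```text
invalid input at $.moves[0]: expected keys ax, ay, az, tx, ty, tz, claw
```

```bash
cat >> h.py <<'E'
def go(x,y,z,yaw):
    "shift (cm) and turn from the present pose to TCP x,y,z with tool y at yaw, pointing down"
    o=arm.get_obs(); A=R.from_rotvec(o['tcp_rot']).as_matrix(); c,s=np.cos(yaw),np.sin(yaw)
    B=np.array([[-s,c,0],[c,s,0],[0,0,-1]]).T; B=np.column_stack([[-s,c,0],[c,s,0],[0,0,-1]])
    d=A.T@(np.array([x,y,z])-o['position'])/10; r=R.from_matrix(A.T@B).as_rotvec()
    print('t',d.round(2),'a',r.round(4))
def st():
    o=arm.get_obs();A=R.from_rotvec(o['tcp_rot']).as_matrix()
    print(round(o['time_s'],2),'pos',o['position'].round(1),'yaw',np.arctan2(A[1,1],A[0,1]).round(4),'z',A[:,2].round(3),'F',o['wrist_force'].round(1),'op',round(o['opening'],1),'grip',round(o['grip_force'],1))
E
python3 - <<'E'
from h import *
st()
p,K,T=shot('wrist','w1.png');np.savez('w1.npz',p=p,K=K,T=T)
E
```

```text
0.25 pos [208.3 535.9 404.3] yaw 1.2 z [-0.    -0.001 -1.   ] F [-0.4 -0.1  0.1] op 94.1 grip 0.0
```

View pics/w1.png

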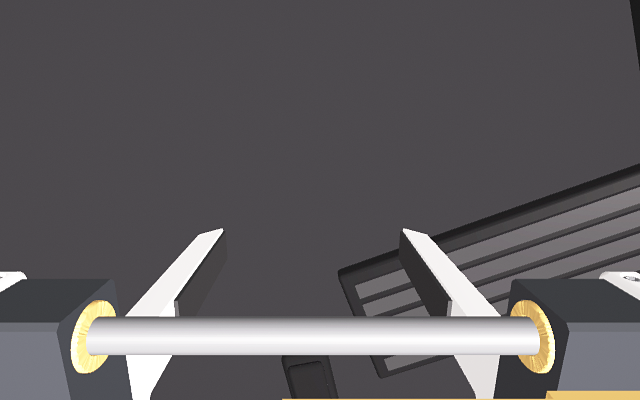

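The keys must all be present, so the arm did not move. The picture still shows the start pose (keyboard at (490,260)); the gripper hides everything below about row 230.

>>> {"name": "carry_out", "arguments": {"moves": [{"tx":-45.9,"ty":-35.4,"tz":-1,"ax":0,"ay":0,"az":1.1,"claw":1},{"tx":-45.9,"ty":-35.4,"tz":-1,"ax":0,"ay":0,"az":1.1,"claw":1},{"tx":-45.9,"ty":-35.4,"tz":-1,"ax":0,"ay":0,"az":1.1,"claw":1},{"tx":-45.9,"ty":-35.4,"tz":-1,"ax":0,"ay":0,"az":1.1,"claw":1},{"tx":-45.9,"ty":-35.4,"tz":-1,"ax":0,"ay":0,"az":1.1,"claw":1},{"tx":-45.9,"ty":-35.4,"tz":-1,"ax":0,"ay":0,"az":1.1,"claw":1},{"tx":-45.9,"ty":-35.4,"tz":-1,"ax":0,"ay":0,"az":1.1,"claw":1},{"tx":-45.9,"ty":-35.4,"tz":-1,"ax":0,"ay":0,"az":1.1,"claw":1},{"tx":-45.9,"ty":-35.4,"tz":-1,"ax":0,"ay":0,"az":1.1,"claw":1},{"tx":-45.9,"ty":-35.4,"tz":-1,"ax":0,"ay":0,"az":1.1,"claw":1},{"tx":-45.9,"ty":-35.4,"tz":-1,"ax":0,"ay":0,"az":1.1,"claw":1},{"tx":-45.9,"ty":-35.4,"tz":-1,"ax":0,"ay":0,"az":1.1,"claw":1},{"tx":-45.9,"ty":-35.4,"tz":-1,"ax":0,"ay":0,"az":1.1,"claw":1},{"tx":-45.9,"ty":-35.4,"tz":-1,"ax":0,"ay":0,"az":1.1,"claw":1},{"tx":-45.9,"ty":-35.4,"tz":-1,"ax":0,"ay":0,"az":1.1,"claw":1}]}}

```text
time_s: 1.8
position: [507.2, 40.5, 414.6]
tcp_rot: [-2.106, -2.33, -0.0]
wrist_force: [0.7, 0.3, -0.8]
opening: 94.1
grip_force: 0.0
```

```bash
python3 - <<'E'
from h import *
st()
p,K,T=shot('wrist','w2.png');np.savez('w2.npz',p=p,K=K,T=T);st()
go(490,-110,410,0.1);go(500,-330,410,0.55)
E
```

```text
1.8 pos [507.2  40.5 414.6] yaw 0.1008 z [-0.001  0.001 -1.   ] F [ 0.7  0.3 -0.8] op 94.1 grip 0.0
1.85 pos [507.1  40.8 414.7] yaw 0.1015 z [-0.001  0.001 -1.   ] F [-0.1  0.7 -0. ] op 94.1 grip 0.0
t [-14.83  -3.23   0.46] a [-0.0005 -0.0007  0.0015]
t [-36.82  -4.46   0.45] a [-3.000e-04 -8.000e-04 -4.485e-01]
```

View pics/w2.png

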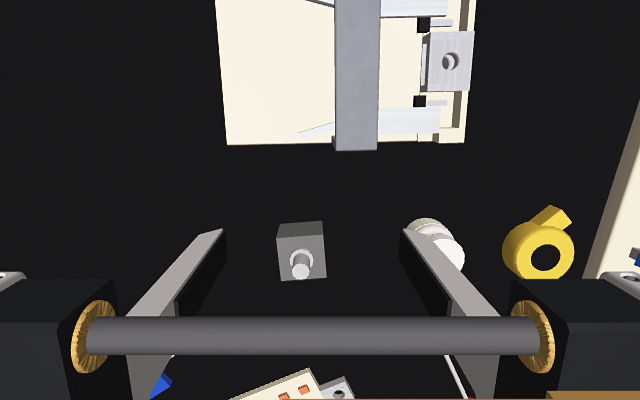

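The fork hole is at (450,61), the guard bar runs down at x≈357, the pin block is at (301,258), and the pin grip's top is at (301,271). I shift so the whole dock is in the clear part of the image.

>>> {"name": "carry_out", "arguments": {"moves": [{"tx":5,"ty":1,"tz":0,"ax":0,"ay":0,"az":0,"claw":1},{"tx":10,"ty":1,"tz":0,"ax":0,"ay":0,"az":0,"claw":1},{"tx":10,"ty":1,"tz":0,"ax":0,"ay":0,"az":0,"claw":1},{"tx":10,"ty":1,"tz":0,"ax":0,"ay":0,"az":0,"claw":1},{"tx":10,"ty":1,"tz":0,"ax":0,"ay":0,"az":0,"claw":1}]}}

```text
time_s: 2.35
position: [507.3, 140.3, 414.8]
tcp_rot: [2.106, 2.331, -0.001]
wrist_force: [-0.3, -0.6, 0.1]
opening: 93.8
grip_force: 0.0
```

```bash
python3 - <<'E'
from h import *
st()
p,K,T=shot('wrist','w3.png');np.savez('w3.npz',p=p,K=K,T=T)
E
```

```text
2.35 pos [507.3 140.3 414.8] yaw 0.1012 z [ 0.    -0.001 -1.   ] F [-0.3 -0.6  0.1] op 93.8 grip 0.0
```

View pics/w3.png

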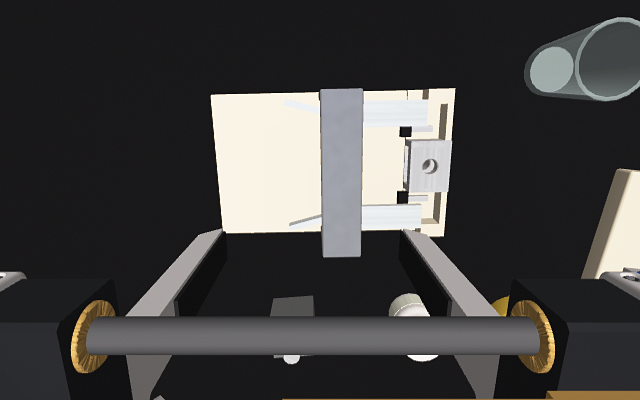

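>>> {"name": "carry_out", "arguments": {"moves": [{"tx":-5,"ty":-1,"tz":0,"ax":0,"ay":0,"az":0,"claw":1},{"tx":-10,"ty":-2,"tz":0,"ax":0,"ay":0,"az":0,"claw":1},{"tx":-15,"ty":-3,"tz":0,"ax":0,"ay":0,"az":0,"claw":1},{"tx":-20,"ty":-4,"tz":0,"ax":0,"ay":0,"az":0,"claw":1},{"tx":-25,"ty":-4,"tz":0,"ax":0,"ay":0,"az":0,"claw":1},{"tx":-25,"ty":-4,"tz":0,"ax":0,"ay":0,"az":0,"claw":1},{"tx":-25,"ty":-4,"tz":0,"ax":0,"ay":0,"az":0,"claw":1},{"tx":-25,"ty":-4,"tz":0,"ax":0,"ay":0,"az":0,"claw":1}]}}

```text
time_s: 3.2
position: [492.6, -112.5, 414.6]
tcp_rot: [-2.108, -2.328, -0.001]
wrist_force: [0.3, -1.1, 0.3]
opening: 93.8
grip_force: 0.0
```

```bash
python3 - <<'E'
from h import *
st()
p,K,T=shot('wrist','w4.png');np.savez('w4.npz',p=p,K=K,T=T)
go(500,-330,410,0.55)
E
```

```text
3.2 pos [ 492.6 -112.5  414.6] yaw 0.099 z [-0.     0.001 -1.   ] F [ 0.3 -1.1  0.3] op 93.8 grip 0.0
t [-21.77  -1.46   0.44] a [ 0.     -0.0009 -0.4497]
```

View pics/w4.png

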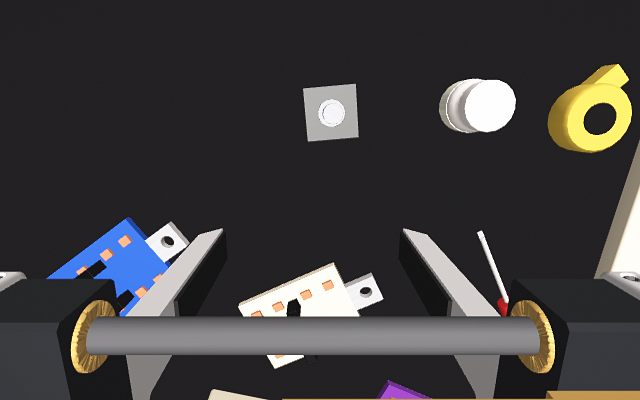

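w3 shows the whole dock, with base corners (211,95), (455,88), (443,237), (222,234), the guard bar between x 321 and 362, and the fork hole at (430,166). w4 shows the pin from straight above at (331,112) in its block, and the board at (300,300), partly hidden. Next is the board view.

>>> {"name": "carry_out", "arguments": {"moves": [{"tx":-5,"ty":0,"tz":0,"ax":0,"ay":0,"az":-0.15,"claw":1},{"tx":-10,"ty":0.5,"tz":0,"ax":0,"ay":0,"az":-0.3,"claw":1},{"tx":-15,"ty":1,"tz":0,"ax":0,"ay":0,"az":-0.45,"claw":1},{"tx":-20,"ty":1.3,"tz":0,"ax":0,"ay":0,"az":-0.45,"claw":1},{"tx":-23.8,"ty":1.3,"tz":0,"ax":0,"ay":0,"az":-0.45,"claw":1},{"tx":-23.8,"ty":1.3,"tz":0,"ax":0,"ay":0,"az":-0.45,"claw":1},{"tx":-23.8,"ty":1.3,"tz":0,"ax":0,"ay":0,"az":-0.45,"claw":1},{"tx":-23.8,"ty":1.3,"tz":0,"ax":0,"ay":0,"az":-0.45,"claw":1}]}}

```text
time_s: 4.05
position: [530.0, -345.9, 414.7]
tcp_rot: [-1.531, -2.742, -0.002]
wrist_force: [-0.6, 1.1, 0.1]
opening: 94.1
grip_force: 0.0
```

```bash
python3 - <<'E'
from h import *
st()
p,K,T=shot('wrist','w5.png');np.savez('w5.npz',p=p,K=K,T=T)
h=cv2.cvtColor(p,cv2.COLOR_BGR2HSV)
# board: pads by orange
m=cv2.inRange(h,(3,60,120),(20,220,255));m[250:]=0
n,l,s,c=cv2.connectedComponentsWithStats(m)
P=[ray(K,T,c[i],11)[:2] for i in range(1,n) if s[i,4]>30]
print('pads',[(c[i].round(0).tolist(),int(s[i,4])) for i in range(1,n) if s[i,4]>30]); P=np.array(P);print(P.round(1).tolist(),P.mean(0))
# handle black? board slab: bright
b=cv2.inRange(p,(150,150,150),(255,255,255));b[250:]=0
cs,_=cv2.findContours(b,cv2.RETR_EXTERNAL,cv2.CHAIN_APPROX_NONE)
for k in cs:
    if cv2.contourArea(k)>2000:
        e=cv2.approxPolyDP(k,5,True)[:,0]
        print(cv2.contourArea(k));[print(q.tolist(),ray(K,T,q,10).round(1)[:2]) for q in e]
E
```

```text
4.05 pos [ 530.  -345.9  414.7] yaw 0.5521 z [-0.     0.001 -1.   ] F [-0.6  1.1  0.1] op 94.1 grip 0.0
pads [([84.0, 5.0], 152), ([113.0, 2.0], 79), ([266.0, 89.0], 136), ([294.0, 90.0], 120), ([330.0, 90.0], 120), ([358.0, 90.0], 132), ([267.0, 147.0], 119), ([294.0, 148.0], 110), ([329.0, 147.0], 112), ([356.0, 148.0], 113)]
[[249.5, -321.0], [272.5, -303.7], [441.3, -295.5], [466.2, -280.6], [499.0, -260.3], [524.1, -245.4], [473.1, -347.2], [497.7, -332.1], [530.1, -311.9], [554.9, -296.8]] [ 450.83774737 -299.45375906]
6304.0
[115, 224] [ 367.2 -516.4]
[148, 249] [ 412.8 -524.6]
[173, 249] [ 437.8 -509.2]
[160, 231] [ 415.1 -496.8]
[176, 216] [ 422.8 -470.6]
[196, 229] [ 449.5 -472.6]
[183, 249] [ 447.8 -503. ]
[199, 234] [ 455.3 -476.3]
[220, 228] [ 472.6 -456.9]
[249, 249] [ 513.9 -462.1]
[278, 249] [ 542.9 -444.1]
[172, 163] [ 392.  -417.6]
[154, 169] [ 378.  -434.2]
12401.5
[250, 70] [ 418.  -287.7]
[253, 164] [ 468.5 -371.6]
[370, 165] [ 579.  -304.6]
[372, 135] [ 562.5 -276.3]
[405, 135] [ 592.8 -257.6]
[407, 104] [ 575.7 -230.1]
[374, 104] [ 546.1 -248.4]
[374, 71] [ 527.5 -221.1]
```

View pics/w5.png

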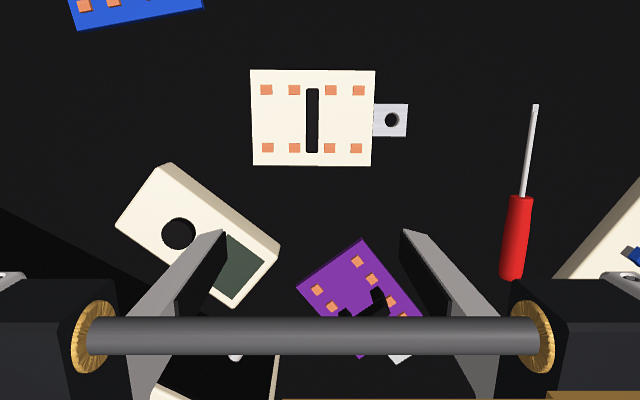

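```bash
python3 - <<'E'
from h import *
def load(f): d=np.load(f);return d['p'],d['K'],d['T']
p,K,T=load('w3.npz')
g=cv2.cvtColor(p,cv2.COLOR_BGR2GRAY)
# fork hole: dark blob & fork rim
sub=cv2.resize(p[125:205,385:465],None,fx=4,fy=4,interpolation=cv2.INTER_NEAREST)
# base corners at z=24
q=cv2.inRange(p,(90,90,90),(255,255,255));q[238:]=0;q[:,:205]=0;q[:,462:]=0
for uv in [(211,95),(455,88),(443,237),(222,234)]:print('base',uv,ray(K,T,uv,24).round(1)[:2])
# apron long front edge: leftmost bright pixel of rows; bar edges
L=[(int(np.argmax(q[r]>0)),r) for r in range(105,225,4)]
L=np.array([ray(K,T,u,24)[:2] for u in L]);v=np.polyfit(L[:,1],L[:,0],1);print('apron edge yaw',-np.arctan(v[0]),'x at y150',np.polyval(v,150))
hsv=cv2.cvtColor(p,cv2.COLOR_BGR2HSV)
print('bar px',hsv[150,310:372:4].tolist())
print('fork px',g[166,405:456].tolist());print('col',g[135:200,430].tolist())
p,K,T=load('w4.npz');g=cv2.cvtColor(p,cv2.COLOR_BGR2GRAY)
print('pin row',g[112,300:362].tolist());print('pincol',g[80:145,331].tolist())
E
```

```text
base (211, 95) [396.8 211.7]
base (455, 88) [641.1 243.7]
base (443, 237) [660.6  84.9]
base (222, 234) [413.4  62.9]
apron edge yaw 0.12318413215581074 x at y150 403.7359123564871
bar px [[23, 21, 248], [23, 21, 248], [21, 20, 249], [110, 15, 155], [113, 19, 173], [115, 18, 171], [112, 17, 167], [118, 18, 168], [111, 19, 171], [113, 18, 172], [112, 16, 173], [117, 15, 170], [114, 15, 170], [15, 26, 154], [21, 21, 248], [21, 21, 248]]
fork px [222, 224, 154, 69, 72, 194, 221, 215, 210, 207, 210, 210, 207, 209, 209, 212, 208, 161, 115, 111, 111, 103, 93, 112, 199, 214, 219, 221, 227, 111, 74, 79, 129, 181, 215, 211, 210, 212, 213, 212, 212, 211, 211, 216, 231, 58, 17, 24, 25, 25, 25]
col [241, 242, 245, 215, 154, 143, 211, 213, 215, 214, 213, 214, 212, 213, 213, 213, 214, 214, 215, 214, 214, 216, 217, 199, 159, 175, 171, 178, 185, 198, 201, 214, 217, 219, 217, 219, 181, 132, 134, 217, 220, 218, 218, 218, 218, 217, 217, 217, 217, 216, 216, 216, 215, 215, 217, 218, 217, 236, 241, 241, 241, 241, 241, 241, 241]
pin row [35, 33, 33, 32, 28, 154, 182, 180, 179, 180, 177, 178, 178, 178, 178, 178, 177, 175, 216, 244, 242, 247, 194, 171, 253, 247, 245, 244, 244, 245, 245, 245, 245, 245, 244, 244, 244, 244, 245, 245, 246, 247, 246, 222, 250, 142, 176, 176, 176, 176, 177, 176, 176, 176, 177, 178, 184, 96, 27, 34, 35, 34]
pincol [35, 34, 34, 33, 30, 59, 181, 183, 180, 179, 179, 178, 179, 179, 179, 179, 179, 179, 173, 230, 244, 244, 244, 221, 245, 247, 246, 245, 245, 244, 244, 245, 245, 245, 244, 245, 247, 248, 248, 246, 245, 247, 248, 227, 242, 245, 225, 179, 174, 176, 176, 176, 177, 177, 175, 175, 175, 176, 182, 112, 39, 31, 32, 33, 33]
```

The board view shows the slab with corners (250,70), (253,164), (370,165), (374,71) and the handle at (312,120); it is the cream one, and its sizes fit. That gives board centre (498.3, -296.2) and yaw 0.547. Next are the dock line, pin and fork.

```bash
python3 - <<'E'
from h import *
def load(f): d=np.load(f);return d['p'],d['K'],d['T']
p,K,T=load('w3.npz');f=ray(K,T,(429.5,165.8),46.5)[:2]
a=(ray(K,T,(211,95),24)+ray(K,T,(222,234),24))[:2]/2;d=f-a
print('fork',f,'apron mid',a,'len',np.hypot(*d),'yaw',np.arctan2(d[1],d[0]))
p2,K2,T2=load('w2.npz');print('fork w2',ray(K2,T2,(450.5,61),46.5)[:2])
h=cv2.cvtColor(p,cv2.COLOR_BGR2HSV);s=h[...,0]
bar=cv2.inRange(h,(90,8,140),(130,40,185));bar[:,:315]=0;bar[:,370:]=0
for nm,side in(('L',0),('R',1)):
    E=[]
    for r in range(100,222,3):
        w=np.where(bar[r]>0)[0]
        w=w[(w>317)&(w<366)];E.append(ray(K,T,(w[0]-.5 if side==0 else w[-1]+.5,r),94)[:2])
    E=np.array(E);v=np.polyfit(E[:,1],E[:,0],1);r=E[:,0]-np.polyval(v,E[:,1]);k=abs(r)<1.5;v=np.polyfit(E[k,1],E[k,0],1)
    print('bar',nm,'yaw',-np.arctan(v[0]),'x at y=150',np.polyval(v,150),k.sum())
p,K,T=load('w4.npz');print('pin top',ray(K,T,(333,113),78.5)[:2],'head',ray(K,T,(331.5,112.5),52.5)[:2],'block',ray(K,T,(330.8,112.2),46.5)[:2])
go(498.3,-296.2,300,0.547)
E
```

```text
fork [622.49338911 166.05848689] apron mid [405.08028291 137.30826571] len 219.30580012420796 yaw 0.131474937083979
fork w2 [622.98914749 165.75113408]
bar L yaw 0.1245562670951246 x at y=150 514.8909073511376 40
bar R yaw 0.1209193830462925 x at y=150 548.9688791399933 41
pin top [503.9028121  -44.56714476] head [503.92598577 -44.66450401] block [503.54143187 -44.54276687]
t [ 5.87 -0.09 11.49] a [ 0.0004 -0.0009  0.0054]
```

All measurements agree: dock yaw ≈0.125, fork (622.7,166), pin (503.9,-44.6). Now grasp the handle.

>>> {"name": "carry_out", "arguments": {"moves": [{"tx":3,"ty":-0.1,"tz":3,"ax":0,"ay":0,"az":0.005,"claw":1},{"tx":5.9,"ty":-0.1,"tz":6,"ax":0,"ay":0,"az":0.005,"claw":1},{"tx":5.9,"ty":-0.1,"tz":10,"ax":0,"ay":0,"az":0.005,"claw":1},{"tx":5.9,"ty":-0.1,"tz":14,"ax":0,"ay":0,"az":0.005,"claw":1},{"tx":5.9,"ty":-0.1,"tz":17,"ax":0,"ay":0,"az":0.005,"claw":1},{"tx":5.9,"ty":-0.1,"tz":18.5,"ax":0,"ay":0,"az":0.005,"claw":1},{"tx":5.9,"ty":-0.1,"tz":18.8,"ax":0,"ay":0,"az":0.005,"claw":1},{"tx":5.9,"ty":-0.1,"tz":18.8,"ax":0,"ay":0,"az":0.005,"claw":0},{"tx":5.9,"ty":-0.1,"tz":18.8,"ax":0,"ay":0,"az":0.005,"claw":-0.5},{"tx":5.9,"ty":-0.1,"tz":18.8,"ax":0,"ay":0,"az":0.005,"claw":-1},{"tx":5.9,"ty":-0.1,"tz":18.8,"ax":0,"ay":0,"az":0.005,"claw":-1},{"tx":5.9,"ty":-0.1,"tz":18.8,"ax":0,"ay":0,"az":0.005,"claw":-1},{"tx":5.9,"ty":-0.1,"tz":18.8,"ax":0,"ay":0,"az":0.005,"claw":-1},{"tx":5.9,"ty":-0.1,"tz":18.8,"ax":0,"ay":0,"az":0.005,"claw":-1},{"tx":5.9,"ty":-0.1,"tz":18.8,"ax":0,"ay":0,"az":0.005,"claw":-1}]}}

```text
time_s: 5.6
position: [498.0, -298.4, 226.6]
tcp_rot: [-1.542, -2.737, -0.0]
wrist_force: [0.4, -0.6, -0.4]
opening: 32.9
grip_force: 0.0
```

```bash
python3 - <<'E'
from h import *
st()
E
```

```text
5.6 pos [ 498.  -298.4  226.6] yaw 0.5449 z [ 0.  0. -1.] F [ 0.4 -0.6 -0.4] op 32.9 grip 0.0
```

>>> {"name": "carry_out", "arguments": {"moves": [{"tx":0,"ty":0,"tz":0,"ax":0,"ay":0,"az":0,"claw":-1},{"tx":0,"ty":0,"tz":0,"ax":0,"ay":0,"az":0,"claw":-1},{"tx":0,"ty":0,"tz":0,"ax":0,"ay":0,"az":0,"claw":-1},{"tx":0,"ty":0,"tz":0,"ax":0,"ay":0,"az":0,"claw":-1},{"tx":0,"ty":0,"tz":0,"ax":0,"ay":0,"az":0,"claw":-1}]}}

```text
time_s: 6.1
position: [498.2, -298.2, 226.6]
tcp_rot: [1.542, 2.737, 0.001]
wrist_force: [1.7, 0.5, -1.2]
opening: 11.6
grip_force: 30.0
```

```bash
python3 - <<'E'
from h import *
st()
c,s=np.cos(.125),np.sin(.125)
for x,z in((-165,300),):
    # board origin at dock x; board centre is 1.7 mm along tool x from the TCP
    q=np.array([543.3,156.0])+x*np.array([c,s])-1.7*np.array([-s,c]);print(q);go(q[0],q[1],z,.125)
E
```

```text
6.1 pos [ 498.2 -298.2  226.6] yaw 0.5449 z [ 0.  0. -1.] F [ 1.7  0.5 -1.2] op 11.6 grip 30.0
[379.79933195 133.74193296]
t [43.08 12.27 -7.34] a [ 5.000e-04 -1.000e-04  4.199e-01]
```

>>> {"name": "carry_out", "arguments": {"moves": [{"tx":0,"ty":0,"tz":-2,"ax":0,"ay":0,"az":0,"claw":-1},{"tx":0,"ty":0,"tz":-5,"ax":0,"ay":0,"az":0,"claw":-1},{"tx":0,"ty":0,"tz":-8.5,"ax":0,"ay":0,"az":0,"claw":-1},{"tx":2,"ty":0.6,"tz":-12,"ax":0,"ay":0,"az":0,"claw":-1},{"tx":5,"ty":1.4,"tz":-14,"ax":0,"ay":0,"az":0,"claw":-1},{"tx":8.5,"ty":2.4,"tz":-15,"ax":0,"ay":0,"az":0.05,"claw":-1},{"tx":12,"ty":3.4,"tz":-15,"ax":0,"ay":0,"az":0.1,"claw":-1},{"tx":15.5,"ty":4.4,"tz":-15,"ax":0,"ay":0,"az":0.15,"claw":-1},{"tx":19,"ty":5.4,"tz":-15,"ax":0,"ay":0,"az":0.2,"claw":-1},{"tx":22.5,"ty":6.4,"tz":-15,"ax":0,"ay":0,"az":0.25,"claw":-1},{"tx":26,"ty":7.4,"tz":-15,"ax":0,"ay":0,"az":0.3,"claw":-1},{"tx":29.5,"ty":8.4,"tz":-15,"ax":0,"ay":0,"az":0.35,"claw":-1},{"tx":33,"ty":9.4,"tz":-15,"ax":0,"ay":0,"az":0.4,"claw":-1},{"tx":36.5,"ty":10.4,"tz":-15,"ax":0,"ay":0,"az":0.42,"claw":-1},{"tx":39.5,"ty":11.3,"tz":-15,"ax":0,"ay":0,"az":0.42,"claw":-1},{"tx":42,"ty":12,"tz":-14,"ax":0,"ay":0,"az":0.42,"claw":-1},{"tx":43.1,"ty":12.3,"tz":-11,"ax":0,"ay":0,"az":0.42,"claw":-1},{"tx":43.1,"ty":12.3,"tz":-8,"ax":0,"ay":0,"az":0.42,"claw":-1},{"tx":43.1,"ty":12.3,"tz":-7.3,"ax":0,"ay":0,"az":0.42,"claw":-1},{"tx":43.1,"ty":12.3,"tz":-7.3,"ax":0,"ay":0,"az":0.42,"claw":-1}]}}

```text
time_s: 8.1
position: [379.1, 133.8, 298.6]
tcp_rot: [-2.077, -2.354, 0.005]
wrist_force: [-0.2, -0.2, -3.4]
opening: 12.1
grip_force: 30.0
```

```bash
python3 - <<'E'
from h import *
st()
p,K,T=shot('wrist','w6.png')
st()
c,s=np.cos(.125),np.sin(.125)
for x,z in((-165,256),(-105,254)):
    q=np.array([543.3,156.0])+x*np.array([c,s])-1.7*np.array([-s,c]);go(q[0],q[1],z,.125)
E
```

```text
8.1 pos [379.1 133.8 298.6] yaw 0.1251 z [-0.004 -0.001 -1.   ] F [-0.2 -0.2 -3.4] op 12.1 grip 30.0
8.15 pos [379.9 133.8 299.7] yaw 0.1247 z [-0.001 -0.    -1.   ] F [-0.4 -0.6 -4.7] op 12.0 grip 30.0
t [-0.   -0.01  4.37] a [-0.0007  0.0002 -0.0003]
t [-0.    5.99  4.57] a [-0.0007  0.0002 -0.0003]
```

View pics/w6.png

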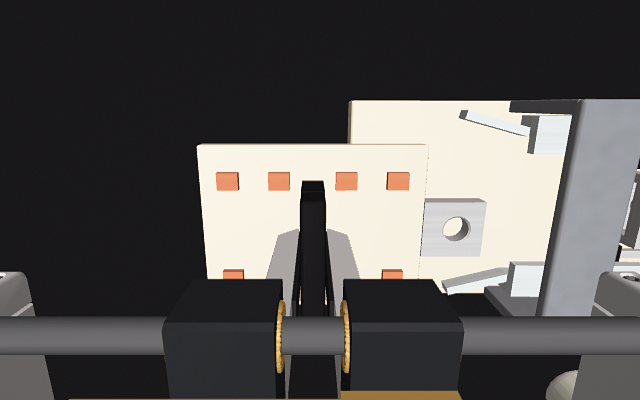

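The board is held flat and straight, with its lug hole at (456,229), ahead of the apron and between the guides at (465,113) and (447,288). I check the lateral offset from the lug hole.

```bash
python3 - <<'E'
from h import *
p,K,T=shot('wrist')
c,s=np.cos(.125),np.sin(.125);D=np.array([543.3,156.0]);Rt=np.array([[c,s],[-s,c]])
g=cv2.cvtColor(p,cv2.COLOR_BGR2GRAY)
for n,uv,z in(('hole',(455.5,229),83),('lug far',(486,200),83),('lug far2',(481,257),83),('slab',(426,145),83),('slab2',(198,145),83)):print(n,(Rt@(ray(K,T,uv,z)[:2]-D)).round(1))
print('apron corner',Rt@(ray(K,T,(350,101),24)[:2]-D))
print('tcp',Rt@(arm.get_obs()['position'][:2]-D))
E
```

```text
hole [-79.9   0.3]
lug far [-64.1  18.2]
lug far2 [-62.6 -17.6]
slab [-101.5   49.9]
slab2 [-228.7   49.7]
apron corner [-138.60456299   74.01474234]
tcp [-164.37302355   -1.69624455]
```

>>> {"name": "carry_out", "arguments": {"moves": [{"tx":0,"ty":0,"tz":1.5,"ax":0,"ay":0,"az":0,"claw":-1},{"tx":0,"ty":0,"tz":3,"ax":0,"ay":0,"az":0,"claw":-1},{"tx":0,"ty":0,"tz":4.3,"ax":0,"ay":0,"az":0,"claw":-1},{"tx":0,"ty":0,"tz":4.3,"ax":0,"ay":0,"az":0,"claw":-1},{"tx":0,"ty":1.5,"tz":4.4,"ax":0,"ay":0,"az":0,"claw":-1},{"tx":0,"ty":3,"tz":4.5,"ax":0,"ay":0,"az":0,"claw":-1},{"tx":0,"ty":4.5,"tz":4.6,"ax":0,"ay":0,"az":0,"claw":-1},{"tx":0,"ty":5.5,"tz":4.7,"ax":0,"ay":0,"az":0,"claw":-1},{"tx":0,"ty":6,"tz":4.8,"ax":0,"ay":0,"az":0,"claw":-1},{"tx":0,"ty":6,"tz":4.8,"ax":0,"ay":0,"az":0,"claw":-1}]}}

```text
time_s: 9.2
position: [440.2, 141.6, 251.4]
tcp_rot: [-2.078, -2.356, 0.0]
wrist_force: [0.2, 0.2, -3.5]
opening: 12.0
grip_force: 30.0
```

```bash
python3 - <<'E'
from h import *
st()
E
```

```text
9.2 pos [440.2 141.6 251.4] yaw 0.1249 z [-0.  0. -1.] F [ 0.2  0.2 -3.5] op 12.0 grip 30.0
```

>>> {"name": "carry_out", "arguments": {"moves": [{"tx":0,"ty":0.5,"tz":0,"ax":0,"ay":0,"az":0,"claw":-1},{"tx":0,"ty":1,"tz":0,"ax":0,"ay":0,"az":0,"claw":-1},{"tx":0,"ty":1.5,"tz":0,"ax":0,"ay":0,"az":0,"claw":-1},{"tx":0,"ty":2,"tz":0,"ax":0,"ay":0,"az":0,"claw":-1},{"tx":0,"ty":2.5,"tz":0,"ax":0,"ay":0,"az":0,"claw":-1},{"tx":0,"ty":3,"tz":0,"ax":0,"ay":0,"az":0,"claw":-1}]}}

```text
time_s: 9.8
position: [469.5, 145.3, 251.7]
tcp_rot: [2.078, 2.356, 0.0]
wrist_force: [-0.1, -0.1, -4.2]
opening: 11.9
grip_force: 30.0
```

>>> {"name": "carry_out", "arguments": {"moves": [{"tx":0,"ty":0.3,"tz":0,"ax":0,"ay":0,"az":0,"claw":-1},{"tx":0,"ty":0.6,"tz":0,"ax":0,"ay":0,"az":0,"claw":-1},{"tx":0,"ty":0.9,"tz":0,"ax":0,"ay":0,"az":0,"claw":-1},{"tx":0,"ty":0.9,"tz":0,"ax":0,"ay":0,"az":0,"claw":-1}]}}

```text
time_s: 10.2
position: [478.4, 146.4, 251.7]
tcp_rot: [2.078, 2.356, 0.001]
wrist_force: [-0.5, 0.5, -3.8]
opening: 11.5
grip_force: 30.0
```

>>> {"name": "carry_out", "arguments": {"moves": [{"tx":0,"ty":0.3,"tz":0,"ax":0,"ay":0,"az":0,"claw":-1},{"tx":0,"ty":0.6,"tz":0,"ax":0,"ay":0,"az":0,"claw":-1},{"tx":0,"ty":0.9,"tz":0,"ax":0,"ay":0,"az":0,"claw":-1},{"tx":0,"ty":0.9,"tz":0,"ax":0,"ay":0,"az":0,"claw":-1}]}}

```text
time_s: 10.6
position: [487.5, 147.5, 251.8]
tcp_rot: [2.078, 2.355, 0.001]
wrist_force: [0.0, -0.7, -3.6]
opening: 11.5
grip_force: 30.0
```

```bash
python3 - <<'E'
from h import *
st()
c,s=np.cos(.125),np.sin(.125);D=np.array([543.3,156.0]);Rt=np.array([[c,s],[-s,c]])
print('tcp',Rt@(arm.get_obs()['position'][:2]-D))
E
```

```text
10.6 pos [487.5 147.5 251.8] yaw 0.1249 z [ 0.001  0.    -1.   ] F [ 0.  -0.7 -3.6] op 11.5 grip 30.0
tcp [-56.38734257  -1.43767495]
```

>>> {"name": "carry_out", "arguments": {"moves": [{"tx":0,"ty":0,"tz":0.1,"ax":0,"ay":0,"az":0,"claw":-1},{"tx":0,"ty":0,"tz":0.1,"ax":0,"ay":0,"az":0,"claw":-0.6},{"tx":0,"ty":0,"tz":0.1,"ax":0,"ay":0,"az":0,"claw":-0.6},{"tx":0,"ty":0,"tz":0.1,"ax":0,"ay":0,"az":0,"claw":-0.6},{"tx":0,"ty":0,"tz":-1,"ax":0,"ay":0,"az":0,"claw":-0.6},{"tx":0,"ty":0,"tz":-4,"ax":0,"ay":0,"az":0,"claw":-0.6},{"tx":0,"ty":0,"tz":-7,"ax":0,"ay":0,"az":0,"claw":-1},{"tx":0.1,"ty":-4,"tz":-7,"ax":0,"ay":0,"az":0,"claw":-1},{"tx":0.1,"ty":-8.5,"tz":-7,"ax":0,"ay":0,"az":0,"claw":-1},{"tx":0.1,"ty":-9,"tz":-7,"ax":0,"ay":0,"az":0,"claw":-1},{"tx":0.1,"ty":-9,"tz":-7,"ax":0,"ay":0,"az":0,"claw":-1}]}}

```text
time_s: 11.7
position: [396.5, 137.2, 322.7]
tcp_rot: [2.077, 2.355, 0.003]
wrist_force: [0.6, -0.3, 0.1]
opening: 0.3
grip_force: 0.0
```

```bash
cat >> h.py <<'E'
c_,s_=np.cos(.125),np.sin(.125);D=np.array([543.3,156.0]);Rt=np.array([[c_,s_],[-s_,c_]])
def dk(q): return (Rt@(np.array(q)[:2]-D)).round(1)
def god(x,y,z): q=D+Rt.T@np.array([x,y]);go(q[0],q[1],z,.125)
E
python3 - <<'E'
from h import *
st();print(dk(arm.get_obs()['position']))
p,K,T=shot('wrist','w7.png')
god(-146,0,226.5)
E
```

```text
11.7 pos [396.5 137.2 322.7] yaw 0.1253 z [ 0.002  0.    -1.   ] F [ 0.6 -0.3  0.1] op 0.3 grip 0.0
[-148.    -0.4]
t [0.03 0.02 9.63] a [ 0.0034 -0.0002  0.0002]
```

View pics/w7.png

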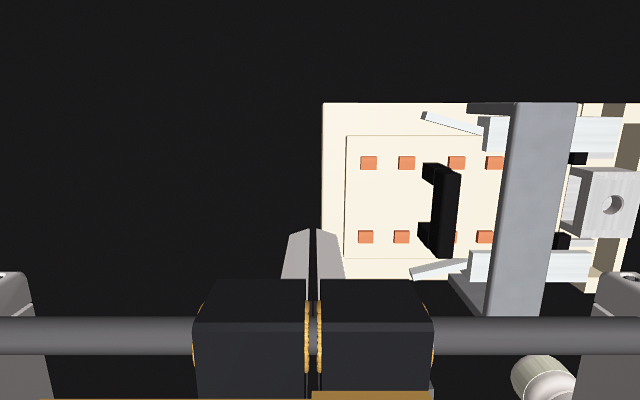

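The board sits straight in the mouth, its rear edge at column 346 and its handle at (445,205), just before the guard bar. Lower the shut fingers behind the rear edge and start pushing.

>>> {"name": "carry_out", "arguments": {"moves": [{"tx":0,"ty":0,"tz":4,"ax":0,"ay":0,"az":0,"claw":-1},{"tx":0,"ty":0,"tz":8,"ax":0,"ay":0,"az":0,"claw":-1},{"tx":0,"ty":0,"tz":9.6,"ax":0,"ay":0,"az":0,"claw":-1},{"tx":0,"ty":0,"tz":9.6,"ax":0,"ay":0,"az":0,"claw":-1},{"tx":0,"ty":0.5,"tz":9.6,"ax":0,"ay":0,"az":0,"claw":-1},{"tx":0,"ty":0.8,"tz":9.6,"ax":0,"ay":0,"az":0,"claw":-1},{"tx":0,"ty":1.1,"tz":9.6,"ax":0,"ay":0,"az":0,"claw":-1},{"tx":0,"ty":1.4,"tz":9.6,"ax":0,"ay":0,"az":0,"claw":-1},{"tx":0,"ty":1.7,"tz":9.6,"ax":0,"ay":0,"az":0,"claw":-1},{"tx":0,"ty":2.0,"tz":9.6,"ax":0,"ay":0,"az":0,"claw":-1}]}}

```text
time_s: 12.75
position: [417.0, 139.7, 226.2]
tcp_rot: [-2.078, -2.355, 0.001]
wrist_force: [-2.1, -0.1, 6.2]
opening: 0.7
grip_force: 3.3
```

```bash
python3 - <<'E'
from h import *
st();print(dk(arm.get_obs()['position']))
E
```

```text
12.75 pos [417.  139.7 226.2] yaw 0.125 z [-0.001 -0.    -1.   ] F [-2.1 -0.1  6.2] op 0.7 grip 3.3
[-127.3   -0.4]
```

>>> {"name": "carry_out", "arguments": {"moves": [{"tx":0,"ty":0,"tz":-0.15,"ax":0,"ay":0,"az":0,"claw":-1},{"tx":0,"ty":0.3,"tz":-0.15,"ax":0,"ay":0,"az":0,"claw":-1},{"tx":0,"ty":0.6,"tz":-0.15,"ax":0,"ay":0,"az":0,"claw":-1},{"tx":0,"ty":0.9,"tz":-0.15,"ax":0,"ay":0,"az":0,"claw":-1}]}}

```text
time_s: 13.15
position: [426.3, 140.9, 227.3]
tcp_rot: [-2.078, -2.356, 0.001]
wrist_force: [-1.5, -0.2, 3.5]
opening: 0.2
grip_force: 2.4
```

>>> {"name": "carry_out", "arguments": {"moves": [{"tx":0,"ty":0.3,"tz":0,"ax":0,"ay":0,"az":0,"claw":-1},{"tx":0,"ty":0.6,"tz":0,"ax":0,"ay":0,"az":0,"claw":-1},{"tx":0,"ty":0.9,"tz":0,"ax":0,"ay":0,"az":0,"claw":-1}]}}

```text
time_s: 13.45
position: [435.4, 142.0, 227.2]
tcp_rot: [-2.078, -2.356, 0.0]
wrist_force: [-2.7, -0.6, 5.2]
opening: 0.5
grip_force: 2.8
```

>>> {"name": "carry_out", "arguments": {"moves": [{"tx":0,"ty":0.3,"tz":0,"ax":0,"ay":0,"az":0,"claw":-1},{"tx":0,"ty":0.6,"tz":0,"ax":0,"ay":0,"az":0,"claw":-1},{"tx":0,"ty":0.9,"tz":0,"ax":0,"ay":0,"az":0,"claw":-1}]}}

```text
time_s: 13.75
position: [444.3, 143.1, 227.3]
tcp_rot: [-2.078, -2.356, 0.0]
wrist_force: [-1.7, -0.8, 5.9]
opening: 0.2
grip_force: 2.8
```

```bash
python3 - <<'E'
from h import *
st();print(dk(arm.get_obs()['position']))
p,K,T=shot('wrist');np.savez('w8.npz',p=p,K=K,T=T)
h=cv2.cvtColor(p,cv2.COLOR_BGR2HSV);m=cv2.inRange(h,(3,60,120),(20,220,255));m[290:]=0
n,l,s,c=cv2.connectedComponentsWithStats(m)
for i in range(1,n):
    if s[i,4]>60: print(c[i].round(1),s[i,4],dk(ray(K,T,c[i],35)))
E
```

```text
13.75 pos [444.3 143.1 227.3] yaw 0.125 z [-0.  0. -1.] F [-1.7 -0.8  5.9] op 0.2 grip 2.8
[-99.8  -0.4]
[363.3 192.4] 548 [-73.9  30. ]
[422. 192.] 517 [-44.2  30.2]
[498.9 191.8] 522 [-5.4 30.4]
```

>>> {"name": "carry_out", "arguments": {"moves": [{"tx":0,"ty":0.3,"tz":0,"ax":0,"ay":0,"az":0,"claw":-1},{"tx":0,"ty":0.6,"tz":0,"ax":0,"ay":0,"az":0,"claw":-1},{"tx":0,"ty":0.9,"tz":0,"ax":0,"ay":0,"az":0,"claw":-1}]}}

```text
time_s: 14.1
position: [453.2, 144.3, 227.3]
tcp_rot: [-2.078, -2.356, 0.0]
wrist_force: [-3.1, 0.1, 5.5]
opening: 0.6
grip_force: 2.8
```

>>> {"name": "carry_out", "arguments": {"moves": [{"tx":0,"ty":0.2,"tz":0,"ax":0,"ay":0,"az":0,"claw":-1},{"tx":0,"ty":0.4,"tz":0,"ax":0,"ay":0,"az":0,"claw":-1},{"tx":0,"ty":0.4,"tz":0,"ax":0,"ay":0,"az":0,"claw":-1}]}}

```text
time_s: 14.4
position: [457.5, 144.8, 227.3]
tcp_rot: [2.078, 2.356, 0.001]
wrist_force: [-2.3, -0.7, 5.5]
opening: 0.6
grip_force: 2.2
```

>>> {"name": "carry_out", "arguments": {"moves": [{"tx":0,"ty":0.1,"tz":0,"ax":0,"ay":0,"az":0,"claw":-1},{"tx":0,"ty":0.2,"tz":0,"ax":0,"ay":0,"az":0,"claw":-1}]}}

```text
time_s: 14.6
position: [458.6, 145.0, 227.2]
tcp_rot: [-2.078, -2.355, 0.002]
wrist_force: [-4.0, -0.5, 7.3]
opening: 0.3
grip_force: 4.1
```

```bash
cat >> h.py <<'E'
def pads():
    p,K,T=shot('wrist')
    h=cv2.cvtColor(p,cv2.COLOR_BGR2HSV);m=cv2.inRange(h,(3,60,120),(20,220,255));m[290:]=0
    n,l,s,c=cv2.connectedComponentsWithStats(m)
    for i in range(1,n):
        if s[i,4]>60: print(c[i].round(1),s[i,4],dk(ray(K,T,c[i],35)))
E
python3 - <<'E'
from h import *
st();print(dk(arm.get_obs()['position']));pads()
E
```

```text
14.6 pos [458.6 145.  227.2] yaw 0.125 z [-0.002 -0.    -1.   ] F [-4.  -0.5  7.3] op 0.3 grip 4.1
[-85.4  -0.4]
[363.2 192.5] 544 [-59.8  29.9]
[421.9 192.4] 543 [-30.1  30. ]
```

>>> {"name": "carry_out", "arguments": {"moves": [{"tx":0,"ty":0.1,"tz":0,"ax":0,"ay":0,"az":0,"claw":-1},{"tx":0,"ty":0.2,"tz":0,"ax":0,"ay":0,"az":0,"claw":-1}]}}

```text
time_s: 14.85
position: [459.4, 145.1, 227.1]
tcp_rot: [-2.076, -2.353, 0.006]
wrist_force: [-8.1, -1.2, 11.0]
opening: 0.5
grip_force: 6.4
```

>>> {"name": "carry_out", "arguments": {"moves": [{"tx":0,"ty":0.1,"tz":0,"ax":0,"ay":0,"az":0,"claw":-1},{"tx":0,"ty":0.2,"tz":0,"ax":0,"ay":0,"az":0,"claw":-1}]}}

```text
time_s: 15.05
position: [460.5, 145.3, 227.1]
tcp_rot: [-2.075, -2.352, 0.009]
wrist_force: [-8.3, 0.2, 13.3]
opening: 0.9
grip_force: 7.7
```

```bash
python3 - <<'E'
from h import *
st();print(dk(arm.get_obs()['position']));pads()
E
```

```text
15.05 pos [460.5 145.3 227.1] yaw 0.125 z [-0.008 -0.001 -1.   ] F [-8.3  0.2 13.3] op 0.9 grip 7.7
[-83.5  -0.3]
[362.9 192.6] 552 [-59.3  30.1]
[421.8 192.5] 547 [-29.7  30.2]
```

The bevelled fingertips are pressed upward (Fz is rising), so I back off, turn a quarter and push with the flat sides.

>>> {"name": "carry_out", "arguments": {"moves": [{"tx":0,"ty":-0.8,"tz":0,"ax":0,"ay":0,"az":0,"claw":-1},{"tx":0,"ty":-1.6,"tz":0,"ax":0,"ay":0,"az":0.1,"claw":-1},{"tx":0,"ty":-1.8,"tz":0,"ax":0,"ay":0,"az":0.24,"claw":-1},{"tx":0,"ty":-1.8,"tz":0,"ax":0,"ay":0,"az":0.38,"claw":-1},{"tx":0,"ty":-1.8,"tz":0,"ax":0,"ay":0,"az":0.52,"claw":-1},{"tx":0,"ty":-1.8,"tz":0,"ax":0,"ay":0,"az":0.66,"claw":-1},{"tx":0,"ty":-1.8,"tz":0,"ax":0,"ay":0,"az":0.8,"claw":-1},{"tx":0,"ty":-1.8,"tz":0,"ax":0,"ay":0,"az":0.94,"claw":-1},{"tx":0,"ty":-1.8,"tz":0,"ax":0,"ay":0,"az":1.08,"claw":-1},{"tx":0,"ty":-1.8,"tz":0,"ax":0,"ay":0,"az":1.22,"claw":-1},{"tx":0,"ty":-1.8,"tz":0,"ax":0,"ay":0,"az":1.36,"claw":-1},{"tx":0,"ty":-1.8,"tz":0,"ax":0,"ay":0,"az":1.5,"claw":-1},{"tx":0,"ty":-1.8,"tz":0,"ax":0,"ay":0,"az":1.571,"claw":-1},{"tx":0,"ty":-1.8,"tz":0,"ax":0,"ay":0,"az":1.571,"claw":-1}]}}

```text
time_s: 16.5
position: [445.4, 143.3, 226.9]
tcp_rot: [-3.135, -0.196, -0.002]
wrist_force: [0.5, 0.1, 0.3]
opening: 0.4
grip_force: 0.0
```

```bash
python3 - <<'E'
from h import *
st();print(dk(arm.get_obs()['position']))
q=D+Rt.T@np.array([-88,0]);go(q[0],q[1],227.2,.125-np.pi/2)
E
```

```text
16.5 pos [445.4 143.3 226.9] yaw -1.4458 z [ 0.001  0.    -1.   ] F [0.5 0.1 0.3] op 0.4 grip 0.0
[-98.7  -0.4]
t [ 1.07 -0.04 -0.03] a [-0.0001 -0.001  -0.    ]
```

>>> {"name": "carry_out", "arguments": {"moves": [{"tx":0.4,"ty":0,"tz":0,"ax":0,"ay":0,"az":0,"claw":-1},{"tx":0.8,"ty":0,"tz":0,"ax":0,"ay":0,"az":0,"claw":-1},{"tx":1.2,"ty":0,"tz":0,"ax":0,"ay":0,"az":0,"claw":-1},{"tx":1.4,"ty":0,"tz":0,"ax":0,"ay":0,"az":0,"claw":-1},{"tx":1.5,"ty":0,"tz":0,"ax":0,"ay":0,"az":0,"claw":-1}]}}

```text
time_s: 17.0
position: [459.0, 145.0, 226.7]
tcp_rot: [3.135, 0.196, -0.007]
wrist_force: [-4.8, -0.5, 2.5]
opening: 0.4
grip_force: 2.4
```

>>> {"name": "carry_out", "arguments": {"moves": [{"tx":0.1,"ty":0,"tz":0,"ax":0,"ay":0,"az":0,"claw":-1},{"tx":0.2,"ty":0,"tz":0,"ax":0,"ay":0,"az":0,"claw":-1}]}}

```text
time_s: 17.2
position: [460.0, 145.3, 226.6]
tcp_rot: [3.135, 0.196, -0.01]
wrist_force: [-6.7, 0.3, 3.3]
opening: 0.4
grip_force: 3.1
```

```bash
python3 - <<'E'
from h import *
st();print(dk(arm.get_obs()['position']))
p,K,T=shot('wrist','w9.png')
pads()
E
```

```text
17.2 pos [460.  145.3 226.6] yaw -1.4461 z [-0.006 -0.    -1.   ] F [-6.7  0.3  3.3] op 0.4 grip 3.1
[-84.   -0.3]
[240.3   1.1] 77 [33.  30.9]
[377.7   1.1] 77 [ 33.1 -29.4]
[241.2  46. ] 68 [14.7 31.5]
[376.5  46. ] 70 [ 14.8 -29.8]
[249.2 202.5] 510 [-59.   31.2]
[369.1 202.8] 532 [-59.1 -29.6]
```

>>> {"name": "carry_out", "arguments": {"moves": [{"tx":0.15,"ty":0,"tz":0,"ax":0,"ay":0,"az":0,"claw":-1},{"tx":0.3,"ty":0,"tz":0,"ax":0,"ay":0,"az":0,"claw":-1}]}}

```text
time_s: 17.5
position: [462.8, 145.7, 226.6]
tcp_rot: [-3.135, -0.196, 0.01]
wrist_force: [-6.2, 0.8, 2.6]
opening: 0.5
grip_force: 3.2
```

>>> {"name": "carry_out", "arguments": {"moves": [{"tx":0.1,"ty":0,"tz":0,"ax":0,"ay":0,"az":0,"claw":-1},{"tx":0.2,"ty":0,"tz":0,"ax":0,"ay":0,"az":0,"claw":-1}]}}

```text
time_s: 17.7
position: [464.8, 145.9, 226.6]
tcp_rot: [-3.135, -0.196, 0.01]
wrist_force: [-6.6, 0.3, 3.2]
opening: 0.8
grip_force: 3.2
```

```bash
python3 - <<'E'
from h import *
st();print(dk(arm.get_obs()['position']))
pads()
E
```

```text
17.7 pos [464.8 145.9 226.6] yaw -1.4459 z [-0.006 -0.    -1.   ] F [-6.6  0.3  3.2] op 0.8 grip 3.2
[-79.1  -0.2]
[240.2   1. ] 76 [37.6 31.1]
[378.5   1.7] 93 [ 37.4 -29.7]
[242.2  53.9] 447 [15.9 31.3]
[375.8  54.5] 476 [ 15.8 -29.5]
[249.1 202.6] 509 [-54.4  31.3]
[369.1 202.8] 532 [-54.5 -29.5]
```

Moving smoothly, origin ≈ -6.1, about 1 mm to go. Small steps until the force rises against the stop.

>>> {"name": "carry_out", "arguments": {"moves": [{"tx":0.05,"ty":0,"tz":0,"ax":0,"ay":0,"az":0,"claw":-1},{"tx":0.1,"ty":0,"tz":0,"ax":0,"ay":0,"az":0,"claw":-1}]}}

```text
time_s: 17.95
position: [465.7, 146.0, 226.6]
tcp_rot: [-3.135, -0.196, 0.011]
wrist_force: [-7.2, -0.4, 3.7]
opening: 0.5
grip_force: 3.5
```

>>> {"name": "carry_out", "arguments": {"moves": [{"tx":0.05,"ty":0,"tz":0,"ax":0,"ay":0,"az":0,"claw":-1},{"tx":0.1,"ty":0,"tz":0,"ax":0,"ay":0,"az":0,"claw":-1}]}}

```text
time_s: 18.15
position: [466.1, 146.1, 226.4]
tcp_rot: [3.135, 0.196, -0.014]
wrist_force: [-7.5, -1.1, 4.1]
opening: 0.4
grip_force: 4.1
```

>>> {"name": "carry_out", "arguments": {"moves": [{"tx":0.05,"ty":0,"tz":0,"ax":0,"ay":0,"az":0,"claw":-1},{"tx":0.1,"ty":0,"tz":0,"ax":0,"ay":0,"az":0,"claw":-1}]}}

```text
time_s: 18.35
position: [466.5, 146.1, 226.3]
tcp_rot: [3.135, 0.196, -0.017]
wrist_force: [-9.6, -0.3, 5.6]
opening: 0.3
grip_force: 4.8
```

```bash
python3 - <<'E'
from h import *
st();print(dk(arm.get_obs()['position']))
pads()
E
```

```text
18.35 pos [466.5 146.1 226.3] yaw -1.4459 z [-0.011 -0.001 -1.   ] F [-9.6 -0.3  5.6] op 0.3 grip 4.8
[-77.5  -0.3]
[238.9   1.8] 97 [38.  31.4]
[378.    1.1] 79 [ 38.4 -29.4]
[241.7  56.1] 542 [15.8 31.3]
[375.8  56. ] 551 [ 15.9 -29.6]
[248.6 202.8] 533 [-53.5  31.4]
[369. 203.] 537 [-53.6 -29.6]
```

>>> {"name": "carry_out", "arguments": {"moves": [{"tx":0.1,"ty":0,"tz":0,"ax":0,"ay":0,"az":0,"claw":-1},{"tx":0.2,"ty":0,"tz":0,"ax":0,"ay":0,"az":0,"claw":-1},{"tx":0.2,"ty":0,"tz":0,"ax":0,"ay":0,"az":0,"claw":-1}]}}

```text
time_s: 18.7
position: [467.3, 146.1, 226.0]
tcp_rot: [3.134, 0.196, -0.023]
wrist_force: [-11.2, -0.7, 6.3]
opening: 0.4
grip_force: 5.8
```

>>> {"name": "carry_out", "arguments": {"moves": [{"tx":0.15,"ty":0,"tz":0,"ax":0,"ay":0,"az":0,"claw":-1},{"tx":0.3,"ty":0,"tz":0,"ax":0,"ay":0,"az":0,"claw":-1},{"tx":0.3,"ty":0,"tz":0,"ax":0,"ay":0,"az":0,"claw":-1}]}}

```text
time_s: 19.0
position: [468.4, 146.3, 225.5]
tcp_rot: [3.134, 0.196, -0.032]
wrist_force: [-15.5, -1.5, 8.3]
opening: 0.7
grip_force: 7.8
```

```bash
python3 - <<'E'
from h import *
st();print(dk(arm.get_obs()['position']))
pads()
E
```

```text
19.0 pos [468.4 146.3 225.5] yaw -1.4456 z [-0.02  -0.003 -1.   ] F [-15.5  -1.5   8.3] op 0.7 grip 7.8
[-75.5  -0.3]
[238.4   1.3] 75 [37.8 31.2]
[240.8  56.9] 595 [15.3 31.3]
[376.1  57. ] 601 [ 15.4 -29.5]
[248.1 203.9] 533 [-53.7  31.4]
[369.  203.7] 549 [-53.5 -29.5]
```

>>> {"name": "carry_out", "arguments": {"moves": [{"tx":0.2,"ty":0,"tz":-0.1,"ax":0,"ay":0,"az":0,"claw":-1},{"tx":0.4,"ty":0,"tz":-0.1,"ax":0,"ay":0,"az":0,"claw":-1},{"tx":0.6,"ty":0,"tz":-0.1,"ax":0,"ay":0,"az":0,"claw":-1},{"tx":0.6,"ty":0,"tz":-0.1,"ax":0,"ay":0,"az":0,"claw":-1}]}}

```text
time_s: 19.45
position: [470.8, 146.6, 225.5]
tcp_rot: [3.133, 0.196, -0.05]
wrist_force: [-22.6, -2.1, 11.9]
opening: 0.8
grip_force: 11.6
```

```bash
python3 - <<'E'
from h import *
st();print(dk(arm.get_obs()['position']))
pads()
E
```

```text
19.45 pos [470.8 146.6 225.5] yaw -1.4456 z [-0.032 -0.004 -0.999] F [-22.6  -2.1  11.9] op 0.8 grip 11.6
[-73.1  -0.3]
[378.3   1.1] 69 [ 37.9 -29.1]
[240.4  58.5] 667 [14.8 31.4]
[376.5  58.5] 681 [ 14.9 -29.6]
[248.1 203.5] 553 [-53.3  31.4]
[369.1 204.4] 520 [-53.6 -29.5]
```

>>> {"name": "carry_out", "arguments": {"moves": [{"tx":-1.5,"ty":0,"tz":0,"ax":0,"ay":0,"az":0,"claw":-1},{"tx":-3,"ty":0,"tz":0,"ax":0,"ay":0,"az":0,"claw":-1},{"tx":-3.5,"ty":0,"tz":-3,"ax":0,"ay":0,"az":0,"claw":-1},{"tx":-3.5,"ty":0,"tz":-7,"ax":0,"ay":0,"az":0,"claw":-1},{"tx":-3.5,"ty":0,"tz":-11,"ax":0,"ay":0,"az":-0.14,"claw":-0.5},{"tx":-1,"ty":0,"tz":-15,"ax":0,"ay":0,"az":-0.28,"claw":0},{"tx":1.5,"ty":0,"tz":-18,"ax":0,"ay":0,"az":-0.42,"claw":0},{"tx":4,"ty":0,"tz":-18.8,"ax":0,"ay":0,"az":-0.56,"claw":0},{"tx":4,"ty":0,"tz":-18.8,"ax":0,"ay":0,"az":-0.7,"claw":0},{"tx":4,"ty":0,"tz":-18.8,"ax":0,"ay":0,"az":-0.84,"claw":0},{"tx":4,"ty":0,"tz":-18.8,"ax":0,"ay":0,"az":-0.98,"claw":0},{"tx":4,"ty":0,"tz":-18.8,"ax":0,"ay":0,"az":-1.12,"claw":0},{"tx":4,"ty":0,"tz":-18.8,"ax":0,"ay":0,"az":-1.26,"claw":0},{"tx":4,"ty":0,"tz":-18.8,"ax":0,"ay":0,"az":-1.4,"claw":0},{"tx":4,"ty":0,"tz":-18.8,"ax":0,"ay":0,"az":-1.54,"claw":0},{"tx":4,"ty":0,"tz":-18.8,"ax":0,"ay":0,"az":-1.571,"claw":0},{"tx":4,"ty":0,"tz":-18.8,"ax":0,"ay":0,"az":-1.571,"claw":0}]}}

```text
time_s: 21.2
position: [521.1, 152.7, 416.4]
tcp_rot: [2.077, 2.355, 0.003]
wrist_force: [0.2, 0.4, -0.1]
opening: 47.1
grip_force: 0.0
```

```bash
python3 - <<'E'
from h import *
st()
go(520,100,410,.125)
E
```

```text
21.2 pos [521.1 152.7 416.4] yaw 0.1249 z [ 0.002  0.    -1.   ] F [ 0.2  0.4 -0.1] op 47.1 grip 0.0
t [-5.22 -0.76  0.63] a [ 0.0023 -0.     -0.0001]
```

>>> {"name": "carry_out", "arguments": {"moves": [{"tx":-2.5,"ty":3.5,"tz":2,"ax":0,"ay":0,"az":0,"claw":0},{"tx":-5,"ty":7,"tz":4,"ax":0,"ay":0,"az":0,"claw":0},{"tx":-7.2,"ty":10.2,"tz":8,"ax":0,"ay":0,"az":0,"claw":0},{"tx":-7.2,"ty":10.2,"tz":10,"ax":0,"ay":0,"az":0,"claw":0},{"tx":-7.2,"ty":10.2,"tz":10,"ax":0,"ay":0,"az":0,"claw":0},{"tx":-7.2,"ty":10.2,"tz":10,"ax":0,"ay":0,"az":0,"claw":0}]}}

```text
time_s: 21.8
position: [630.8, 94.1, 316.2]
tcp_rot: [-2.079, -2.355, 0.0]
wrist_force: [-0.5, -0.4, -0.7]
opening: 46.8
grip_force: 0.0
```

```bash
python3 - <<'E'
from h import *
st()
p,K,T=shot('wrist','w10.png');np.savez('w10.npz',p=p,K=K,T=T)
u=proj(K,T,[622.7,166,46.5]);print(u)
u=u.round().astype(int);g=cv2.cvtColor(p,cv2.COLOR_BGR2GRAY)[u[1]-18:u[1]+19,u[0]-18:u[0]+19]
for r in g[::2]:print(' '.join('%3d'%v for v in r[::2]))
E
```

```text
21.8 pos [630.8  94.1 316.2] yaw 0.1244 z [-0.  0. -1.] F [-0.5 -0.4 -0.7] op 46.8 grip 0.0
[313.69845273 106.01052629]
209 209 209 210 215 209 206 209 213 215 212 209 217 218 211 214 211 210 211
208 210 209 211 214 210 206 209 212 215 212 209 218 218 211 214 211 210 212
209 210 209 211 215 209 206 209 212 215 212 210 218 219 212 214 211 209 212
209 210 210 211 214 210 208 213 219 202 219 214 217 218 211 213 211 210 212
209 209 210 211 215 214 137 132 116 105 117 133 184 221 212 214 210 209 211
209 210 210 211 219 143  92  49  32  28  44  85 123 170 214 214 210 210 212
209 210 209 212 156  92  22  23  24  24  24  22  61 116 184 215 210 210 212
208 209 211 204 111  23  25  25  24  24  24  25  22 128 151 216 209 209 212
208 209 210 169 127  22  25  26  25  25  24  24  25  52 125 219 212 210 212
208 210 212 177  93  24  25  25  25  24  25  24  25  21 130 206 211 210 212
208 209 211 186 103  22  24  26  25  24  24  26  25  20 133 205 211 211 212
208 209 211 192 215  18  25  24  25  24  25  25  23  70 162 215 210 211 212
208 209 211 209 160 112  21  24  24  24  24  24  15 220 192 215 211 210 213
207 209 211 211 209 207 149  11  19  19  15  36 222 151 204 215 211 211 214
208 209 212 212 217 208 186 221 220 201 219 225 165 217 213 213 211 211 213
207 209 211 212 216 211 207 205 199 200 198 206 217 219 214 213 211 212 214
208 209 212 212 216 212 207 211 215 217 214 213 218 219 213 214 211 211 213
208 210 212 212 216 213 208 212 215 217 213 213 218 219 213 214 212 212 214
207 210 212 213 217 212 207 211 215 218 214 212 218 219 214 213 213 211 214
```

Looking straight through the fork, the holes line up (dark bench visible, hole centre at (314,106), as predicted). Now the pin from the same relative pose.

>>> {"name": "carry_out", "arguments": {"moves": [{"tx":-4,"ty":-3,"tz":0,"ax":0,"ay":0,"az":0,"claw":0},{"tx":-8,"ty":-6,"tz":0,"ax":0,"ay":0,"az":0,"claw":0},{"tx":-12,"ty":-9,"tz":0,"ax":0,"ay":0,"az":0,"claw":0},{"tx":-16,"ty":-12,"tz":0,"ax":0,"ay":0,"az":0,"claw":0},{"tx":-19.4,"ty":-14.4,"tz":0,"ax":0,"ay":0,"az":0,"claw":0},{"tx":-19.4,"ty":-14.4,"tz":0,"ax":0,"ay":0,"az":0,"claw":0},{"tx":-19.4,"ty":-14.4,"tz":0,"ax":0,"ay":0,"az":0,"claw":0},{"tx":-19.4,"ty":-14.4,"tz":0,"ax":0,"ay":0,"az":0,"claw":0}]}}

```text
time_s: 22.65
position: [512.6, -115.5, 317.6]
tcp_rot: [2.076, 2.355, 0.003]
wrist_force: [-0.1, 0.0, -0.0]
opening: 46.8
grip_force: 0.0
```

```bash
python3 - <<'E'
from h import *
st()
p,K,T=shot('wrist','w11.png');np.savez('w11.npz',p=p,K=K,T=T)
g=cv2.medianBlur(cv2.cvtColor(p,cv2.COLOR_BGR2GRAY),3)
cs,_=cv2.findContours((g>210).astype(np.uint8)[40:180,240:390],cv2.RETR_EXTERNAL,cv2.CHAIN_APPROX_NONE)
k=max(cs,key=cv2.contourArea);(x,y),r=cv2.minEnclosingCircle(k);M=cv2.moments(k);print('head',x+240,y+40,r,M['m10']/M['m00']+240,M['m01']/M['m00']+40,ray(K,T,(x+240,y+40),52.5))
c=cv2.HoughCircles(g[60:160,260:370],cv2.HOUGH_GRADIENT,1,30,param1=100,param2=12,minRadius=8,maxRadius=19);print(c)
b=(g>150).astype(np.uint8);b[:40]=0;b[190:]=0;b[:,:230]=0;b[:,400:]=0
cs,_=cv2.findContours(b,cv2.RETR_EXTERNAL,cv2.CHAIN_APPROX_NONE);k=max(cs,key=cv2.contourArea);q=cv2.minAreaRect(k);print('block',q,ray(K,T,q[0],46.5))
for u in [(312,106)]:
  print(g[60:150:2,313].tolist());print(g[106,260:370:2].tolist())
E
```

```text
22.65 pos [ 512.6 -115.5  317.6] yaw 0.1259 z [ 0.003 -0.    -1.   ] F [-0.1  0.  -0. ] op 46.8 grip 0.0
head 310.99610137939453 105.94466400146484 50.2898063659668 311.0929670117055 106.0767147141337 [503.43385879 -43.90394013  52.5       ]
[[[51.5 46.5 18.3]]]
block ((311.28961181640625, 106.52790832519531), (74.77188873291016, 73.71322631835938), 86.53176879882812) [503.6754101  -44.29291251  46.5       ]
[48, 48, 48, 48, 46, 230, 229, 229, 229, 229, 229, 229, 229, 228, 255, 254, 254, 254, 255, 255, 255, 254, 254, 254, 255, 255, 255, 255, 255, 255, 255, 255, 255, 252, 226, 226, 226, 226, 226, 226, 226, 228, 113, 48, 48]
[48, 48, 48, 49, 49, 48, 48, 45, 229, 228, 228, 228, 228, 228, 228, 228, 228, 255, 254, 255, 255, 255, 255, 255, 255, 255, 255, 254, 254, 254, 255, 255, 255, 255, 255, 231, 227, 227, 227, 227, 227, 227, 227, 228, 46, 48, 48, 48, 49, 48, 49, 48, 48, 48, 48]
```

>>> {"name": "carry_out", "arguments": {"moves": [{"tx":4,"ty":0,"tz":0,"ax":0,"ay":0,"az":0,"claw":0},{"tx":7.2,"ty":0,"tz":0,"ax":0,"ay":0,"az":0,"claw":0},{"tx":7.2,"ty":0,"tz":2,"ax":0,"ay":0,"az":0,"claw":0},{"tx":7.2,"ty":0,"tz":3,"ax":0,"ay":0,"az":0,"claw":0},{"tx":7.2,"ty":0,"tz":3,"ax":0,"ay":0,"az":0,"claw":0},{"tx":7.2,"ty":0,"tz":3,"ax":0,"ay":0,"az":0,"claw":0},{"tx":7.2,"ty":0,"tz":3,"ax":0,"ay":0,"az":0,"claw":0}]}}

```text
time_s: 23.4
position: [503.6, -45.4, 286.6]
tcp_rot: [2.078, 2.355, 0.001]
wrist_force: [0.1, -0.9, -0.4]
opening: 47.0
grip_force: 0.0
```

```bash
python3 - <<'E'
from h import *
st();go(503.6,-44.3,254,.125)
E
```

```text
23.4 pos [503.6 -45.4 286.6] yaw 0.1246 z [ 0.001 -0.    -1.   ] F [ 0.1 -0.9 -0.4] op 47.0 grip 0.0
t [0.11 0.01 3.26] a [ 0.0011  0.0004 -0.0004]
```

>>> {"name": "carry_out", "arguments": {"moves": [{"tx":0.1,"ty":0,"tz":1.5,"ax":0,"ay":0,"az":0,"claw":0},{"tx":0.1,"ty":0,"tz":2.8,"ax":0,"ay":0,"az":0,"claw":0},{"tx":0.1,"ty":0,"tz":3.3,"ax":0,"ay":0,"az":0,"claw":0},{"tx":0.1,"ty":0,"tz":3.3,"ax":0,"ay":0,"az":0,"claw":-0.5},{"tx":0.1,"ty":0,"tz":3.3,"ax":0,"ay":0,"az":0,"claw":-1},{"tx":0.1,"ty":0,"tz":3.3,"ax":0,"ay":0,"az":0,"claw":-1},{"tx":0.1,"ty":0,"tz":3.3,"ax":0,"ay":0,"az":0,"claw":-1},{"tx":0.1,"ty":0,"tz":3.3,"ax":0,"ay":0,"az":0,"claw":-1},{"tx":0.1,"ty":0,"tz":3.3,"ax":0,"ay":0,"az":0,"claw":-1},{"tx":0.1,"ty":0,"tz":3.3,"ax":0,"ay":0,"az":0,"claw":-1},{"tx":0.1,"ty":0,"tz":3.3,"ax":0,"ay":0,"az":0,"claw":-1}]}}

```text
time_s: 24.5
position: [503.2, -44.1, 253.7]
tcp_rot: [2.078, 2.355, 0.001]
wrist_force: [0.1, 0.1, 6.1]
opening: 17.1
grip_force: 30.0
```

```bash
python3 - <<'E'
from h import *
st();go(503.6+119.3,-44.3+210.3,320,.125)
E
```

```text
24.5 pos [503.2 -44.1 253.7] yaw 0.1251 z [ 0.001 -0.    -1.   ] F [0.1 0.1 6.1] op 17.1 grip 30.0
t [19.35 14.5  -6.62] a [0.0012 0.0004 0.0001]
```

>>> {"name": "carry_out", "arguments": {"moves": [{"tx":0,"ty":0,"tz":-2,"ax":0,"ay":0,"az":0,"claw":-1},{"tx":0,"ty":0,"tz":-5,"ax":0,"ay":0,"az":0,"claw":-1},{"tx":0,"ty":0,"tz":-8.5,"ax":0,"ay":0,"az":0,"claw":-1},{"tx":0,"ty":0,"tz":-11.5,"ax":0,"ay":0,"az":0,"claw":-1},{"tx":3,"ty":2.2,"tz":-11.5,"ax":0,"ay":0,"az":0,"claw":-1},{"tx":6,"ty":4.5,"tz":-11.5,"ax":0,"ay":0,"az":0,"claw":-1},{"tx":9,"ty":6.7,"tz":-11.5,"ax":0,"ay":0,"az":0,"claw":-1},{"tx":12,"ty":9,"tz":-11.5,"ax":0,"ay":0,"az":0,"claw":-1},{"tx":15,"ty":11.2,"tz":-11.5,"ax":0,"ay":0,"az":0,"claw":-1},{"tx":17.5,"ty":13.2,"tz":-11.5,"ax":0,"ay":0,"az":0,"claw":-1},{"tx":19.4,"ty":14.5,"tz":-10,"ax":0,"ay":0,"az":0,"claw":-1},{"tx":19.4,"ty":14.5,"tz":-8,"ax":0,"ay":0,"az":0,"claw":-1},{"tx":19.4,"ty":14.5,"tz":-6,"ax":0,"ay":0,"az":0,"claw":-1},{"tx":19.4,"ty":14.5,"tz":-5,"ax":0,"ay":0,"az":0,"claw":-1},{"tx":19.4,"ty":14.5,"tz":-5,"ax":0,"ay":0,"az":0,"claw":-1},{"tx":19.4,"ty":14.5,"tz":-5,"ax":0,"ay":0,"az":0,"claw":-1}]}}

```text
time_s: 26.1
position: [622.8, 166.4, 303.4]
tcp_rot: [2.079, 2.356, 0.0]
wrist_force: [0.0, -0.3, -0.5]
opening: 17.2
grip_force: 30.0
```

```bash
python3 - <<'E'
from h import *
st();go(622.9,166,301,.125)
p,K,T=shot('wrist','w12.png');np.savez('w12.npz',p=p,K=K,T=T)
E
```

```text
26.1 pos [622.8 166.4 303.4] yaw 0.1247 z [ 0.  0. -1.] F [ 0.  -0.3 -0.5] op 17.2 grip 30.0
t [-0.04  0.01  0.24] a [ 0.0002 -0.0001 -0.0003]
```

>>> {"name": "carry_out", "arguments": {"moves": [{"tx":-0.04,"ty":0,"tz":0.3,"ax":0,"ay":0,"az":0,"claw":-1},{"tx":-0.04,"ty":0,"tz":0.6,"ax":0,"ay":0,"az":0,"claw":-1},{"tx":-0.04,"ty":0,"tz":0.9,"ax":0,"ay":0,"az":0,"claw":-1}]}}

```text
time_s: 26.45
position: [622.7, 166.0, 294.5]
tcp_rot: [2.078, 2.355, 0.001]
wrist_force: [0.0, 0.1, -0.2]
opening: 17.5
grip_force: 30.0
```

>>> {"name": "carry_out", "arguments": {"moves": [{"tx":0,"ty":0,"tz":0.4,"ax":0,"ay":0,"az":0,"claw":-1},{"tx":0,"ty":0,"tz":0.8,"ax":0,"ay":0,"az":0,"claw":-1}]}}

```text
time_s: 26.65
position: [622.6, 166.1, 285.9]
tcp_rot: [-2.078, -2.356, -0.0]
wrist_force: [-0.8, 0.1, -1.5]
opening: 17.5
grip_force: 30.0
```

>>> {"name": "carry_out", "arguments": {"moves": [{"tx":0,"ty":0,"tz":0.4,"ax":0,"ay":0,"az":0,"claw":-1},{"tx":0,"ty":0,"tz":0.8,"ax":0,"ay":0,"az":0,"claw":-1}]}}

```text
time_s: 26.85
position: [622.6, 166.1, 277.7]
tcp_rot: [-2.078, -2.356, 0.0]
wrist_force: [-0.6, -0.1, -0.4]
opening: 17.5
grip_force: 30.0
```

```bash
python3 - <<'E'
from h import *
st()
E
```

```text
26.85 pos [622.6 166.1 277.7] yaw 0.125 z [-0.  0. -1.] F [-0.6 -0.1 -0.4] op 17.5 grip 30.0
```

Going in freely; 24 mm remain.

>>> {"name": "carry_out", "arguments": {"moves": [{"tx":0,"ty":0,"tz":0.4,"ax":0,"ay":0,"az":0,"claw":-1},{"tx":0,"ty":0,"tz":0.8,"ax":0,"ay":0,"az":0,"claw":-1},{"tx":0,"ty":0,"tz":1.2,"ax":0,"ay":0,"az":0,"claw":-1}]}}

```text
time_s: 27.15
position: [622.7, 166.2, 265.8]
tcp_rot: [-2.078, -2.356, -0.0]
wrist_force: [0.2, 0.2, -0.6]
opening: 17.4
grip_force: 30.0
```

>>> {"name": "carry_out", "arguments": {"moves": [{"tx":0,"ty":0,"tz":0.3,"ax":0,"ay":0,"az":0,"claw":-1},{"tx":0,"ty":0,"tz":0.6,"ax":0,"ay":0,"az":0,"claw":-1},{"tx":0,"ty":0,"tz":0.9,"ax":0,"ay":0,"az":0,"claw":-1}]}}

```text
time_s: 27.45
position: [622.7, 166.1, 257.0]
tcp_rot: [2.078, 2.356, 0.0]
wrist_force: [0.8, 0.5, -0.7]
opening: 17.2
grip_force: 30.0
```

>>> {"name": "carry_out", "arguments": {"moves": [{"tx":0,"ty":0,"tz":0.1,"ax":0,"ay":0,"az":0,"claw":-1},{"tx":0,"ty":0,"tz":0.2,"ax":0,"ay":0,"az":0,"claw":-1},{"tx":0,"ty":0,"tz":0.2,"ax":0,"ay":0,"az":0,"claw":-1}]}}

```text
time_s: 27.75
position: [622.7, 166.2, 255.1]
tcp_rot: [-2.078, -2.356, -0.0]
wrist_force: [-0.4, 0.5, -1.5]
opening: 17.6
grip_force: 30.0
```

```bash
python3 - <<'E'
from h import *
st()
E
```

```text
27.75 pos [622.7 166.2 255.1] yaw 0.1251 z [ 0.  0. -1.] F [-0.4  0.5 -1.5] op 17.6 grip 30.0
```

Last ~1.5 mm, press lightly until the head sits.

>>> {"name": "carry_out", "arguments": {"moves": [{"tx":0,"ty":0,"tz":0.1,"ax":0,"ay":0,"az":0,"claw":-1},{"tx":0,"ty":0,"tz":0.2,"ax":0,"ay":0,"az":0,"claw":-1},{"tx":0,"ty":0,"tz":0.2,"ax":0,"ay":0,"az":0,"claw":-1}]}}

```text
time_s: 28.05
position: [622.7, 166.2, 253.7]
tcp_rot: [2.078, 2.356, 0.001]
wrist_force: [-1.0, -0.1, 2.5]
opening: 17.3
grip_force: 30.0
```

```bash
python3 - <<'E'
from h import *
st()
E
```

```text
28.05 pos [622.7 166.2 253.7] yaw 0.1251 z [ 0.001  0.    -1.   ] F [-1.  -0.1  2.5] op 17.3 grip 30.0
```

>>> {"name": "carry_out", "arguments": {"moves": [{"tx":0,"ty":0,"tz":0.05,"ax":0,"ay":0,"az":0,"claw":-1},{"tx":0,"ty":0,"tz":0.05,"ax":0,"ay":0,"az":0,"claw":-0.4},{"tx":0,"ty":0,"tz":0,"ax":0,"ay":0,"az":0,"claw":-0.2},{"tx":0,"ty":0,"tz":0,"ax":0,"ay":0,"az":0,"claw":-0.2},{"tx":0,"ty":0,"tz":0,"ax":0,"ay":0,"az":0,"claw":-0.2},{"tx":0,"ty":0,"tz":-1,"ax":0,"ay":0,"az":0,"claw":-0.2},{"tx":0,"ty":0,"tz":-3,"ax":0,"ay":0,"az":0,"claw":-0.2},{"tx":0,"ty":0,"tz":-7,"ax":0,"ay":0,"az":0,"claw":-0.2},{"tx":-4,"ty":0,"tz":-8,"ax":0,"ay":0,"az":0,"claw":-0.2},{"tx":-7.2,"ty":0,"tz":-8,"ax":0,"ay":0,"az":0,"claw":-0.2},{"tx":-7.2,"ty":0,"tz":-8,"ax":0,"ay":0,"az":0,"claw":-0.2},{"tx":-7.2,"ty":0,"tz":-8,"ax":0,"ay":0,"az":0,"claw":-0.2},{"tx":-7.2,"ty":0,"tz":-8,"ax":0,"ay":0,"az":0,"claw":-0.2}]}}

```text
time_s: 29.35
position: [631.5, 95.4, 333.2]
tcp_rot: [-2.077, -2.356, -0.001]
wrist_force: [0.3, -0.5, 0.6]
opening: 37.4
grip_force: 0.0
```

```bash
python3 - <<'E'
from h import *
st()
p,K,T=shot('wrist','w13.png')
g=cv2.medianBlur(cv2.cvtColor(p,cv2.COLOR_BGR2GRAY),3)
u=proj(K,T,[622.9,166,52.5]);print('fork',u);x,y=u.round().astype(int)
for c in cv2.HoughCircles(g[y-30:y+31,x-30:x+31],cv2.HOUGH_GRADIENT,1,4,param1=80,param2=9,minRadius=9,maxRadius=22)[0][:4]:
    uv=c[:2]+[x-30,y-30];print(uv,c[2],'at52.5',ray(K,T,uv,52.5).round(1),'at78.5',ray(K,T,uv,78.5).round(1))
print(g[y,x-30:x+31:2].tolist());print(g[y-30:y+31:2,x].tolist())
E
```

```text
29.35 pos [631.5  95.4 333.2] yaw 0.1253 z [-0.     0.001 -1.   ] F [ 0.3 -0.5  0.6] op 37.4 grip 0.0
fork [312.9098733  108.01811162]Traceback (most recent call last):
  File "<stdin>", line 6, in <module>
TypeError: 'NoneType' object is not subscriptable
```

```bash
python3 - <<'E'
import cv2
g=cv2.cvtColor(cv2.imread('pics/w13.png'),cv2.COLOR_BGR2GRAY)[78:139,282:344]
for r in g[::3]:print(' '.join('%3d'%v for v in r[::3]))
E
```

```text
245 226 211 208 208 211 209 214 209 208 215 211 216 217 214 208 212 212 210 221  22
245 227 213 207 209 212 212 213 209 207 214 210 215 215 214 209 211 213 209 224  23
245 227 212 207 209 210 209 213 209 208 214 210 216 216 214 209 213 213 210 224  24
245 233 212 207 209 211 210 213 209 208 215 210 217 217 213 210 211 212 210 225  22
245 233 213 207 209 209 211 214 209 210 216 193 219 217 214 210 212 212 210 226  23
245 235 213 207 210 210 210 214 213 209 212 212 210 217 215 210 212 212 211 228  25
244 235 213 207 210 210 160 214 215 202 217 211 199 218 213 211 212 212 211 228  24
244 235 214 207 209 211 217 216 216 220 221 220 214 218 214 213 214 212 211 228  24
244 241 214 207 210 192 218 220 216 215 218 221 221 218 215 216 214 213 211 230  24
244 242 214 208 212 212 178 217 218 219 215 217 219 222 222 217 189 213 211 231  23
244 241 215 207 211 213 196 225 219 219 218 218 215 218 220 150 216 213 211 232  24
244 241 215 208 211 214 168 224 226 222 217 218 219 216 217 216 211 213 211 230  24
244 242 215 209 211 215 210 220 220 226 225 219 217 218 219 216 175 214 211 233  25
244 248 215 209 210 211 215 223 221 218 223 226 223 217 180 216 216 214 212 234  25
244 248 216 209 211 210 210 220 221 222 221 218 227 155 217 166 213 214 212 234  26
244 246 216 209 211 209 214 188 214 211 180 146 207 217 210 212 215 213 213 235  24
244 246 217 209 212 209 213 216 210 177 177 209 208 218 214 211 215 213 212 179  26
244 246 216 209 211 209 212 215 211 211 218 214 217 218 214 212 215 214 212 179  25
244 246 218 208 211 210 212 215 211 211 217 214 218 218 213 212 215 213 211 180  24
244 246 217 209 211 209 214 216 211 212 217 213 217 216 214 213 215 214 212 179  25
244 245 219 213 212 209 214 216 212 211 218 213 217 218 213 212 215 214 213 123  25
```

The head fills the fork hole, with its circle centred on the fork axis and the expected width of about 35 px. The seating height also matches. Handing in.

```bash
python3 -c "
from workcell import arm
print(arm.hand_in())"
```

```text
the job is handed in; nothing more can be done
None
```

The board is pushed home against the stop, the pin is seated through the fork and lug and released, and the job was handed in at about 29 s of the 72 s allowed; hand-in returned no verdict.

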